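Load a bicycle hub under the snap-over arm of a runout gauge

TASK

The rear hub (the longer of the two loose bicycle hubs) is next on the blue runout gauge: flip the gauge's sprung hold-down arm up over its snap point so that it springs right back to its open stop, then gently lay the hub along the sloping bed, flanges on the four rollers and axle end against the stop at the low end, and let go of it. Then flip the arm back over its snap point so that it springs down and holds the hub, and leave the other hub and everything else on the bench where it is.

Things in the scene. Friction and masses are not known exactly. Their poses are not given: they have to be found in the camera images.
- hub_rear_center (a point): Rear hub: bare-metal bicycle hub, 125 mm over the ends of its 10 mm axle; two flanges, 43 mm across and 4 mm thick, centred 30 mm either side of its middle; barrel 23 mm thick between them (52 mm clear there to grip it). Both ends alike. 0.2 to 0.4 kg. Rolls easily. The point is its middle on its axis, 21.5 mm above the bench; its y axis runs along the axle.
- hub_rear: The same rear hub; this origin is on its outside, 21.5 mm from the axis (straight below its middle at the start). Its y axis runs along the axle.
- hub_front_center (a point): Front hub, to be left alone: like the rear hub but 100 mm long, with flanges 36 mm apart. The point is its middle on its axis, 21.5 mm above the bench; its y axis runs along the axle.
- bed (a point): Seat on the fixed blue runout gauge, whose bed slopes 28 degrees, low end towards the robot. The point is where the middle of the seated hub belongs, 94 mm above the bench; x runs uphill along the seated axle, y across the bed, z square to the bed. From x = -20 to +20 mm there is nothing above z = -44 mm, so fingers have room there.
- gauge: The fixed blue runout gauge as a whole; origin on the bench straight below the seat point, x level and pointing uphill along the bed, z up. Its base plate is 186 x 126 mm; it does not move when pushed.
- upper_rollers (a point): Midway between the two upper bearing rollers, at x = 31, z = -27 mm in the bed frame (point bed). Rollers are 22 mm across and 18 mm wide, axes along the bed's x, 18 mm either side of this point. They turn freely; oiled, so a released hub slides down to the end stop by itself over the last few mm.
- lower_rollers (a point): Midway between the two lower rollers, at x = -31, z = -27 mm in the bed frame; as the upper pair.
- end_stop (a point): Face of the domed end-stop button at the low end, on the axis of the seated hub, at x = -62.5 mm in the bed frame; its plate is 30 mm wide and reaches 10 mm above this point.
- dial (a point): Centre of the face of the dial indicator on the gauge (fixed disc 43 mm across, 20 mm thick below this face), at x = 30, y = -76, z = 12 mm in the bed frame; its thin stem runs from the disc along the bed's y at z = 0 to 2 mm short of the upper flange of a seated hub.
- hinge (a point): Hinge axis of the hold-down arm, at x = 86, z = 40 mm in the bed frame, parallel to the bed's y. It sits between two cheek plates, 30 mm wide overall, that begin at x = 74 mm (85 mm below z = 20 mm).
- knob (a point): Red barrel knob at the free end of the hold-down arm: 19 mm across, 20 mm long, axis parallel to the hinge; its two flat ends are good to pinch and it can turn between the fingers. The point is its centre, 136 mm from the hinge axis. Bar of the arm: 16 mm wide, 8 mm thick; under it a black roller 70 mm long, 16 mm across, axis 86 mm from the hinge, 10.5 mm below the bar's middle.
- hold_arm (a joint): Angle of the hold-down arm, rad: 0 down on its stop with the bed empty, 0.105 resting on a seated hub (bar parallel to the bed, pointing downhill), 2.1 fully open, upright above the hinge. Tension springs pull it to the nearer stop: below the snap point (about 1.2) it springs down, above it up, in up to a second (damped). Moving the knob takes up to about 6 N.
- glue_bottle: Bystander: white glue bottle with a long nozzle, 38 mm across, 125 mm tall, standing, light and easily knocked over. Origin under its middle.
- oil_bottle: Bystander: black oil bottle, 46 mm across, 155 mm tall, standing. Origin under its middle.
- pill_jar: Bystander: white plastic jar, 48 mm across, 85 mm tall, standing. Origin under its middle.
- jar_bolts: Bystander: green glass jar with a white lid, 66 mm across, 90 mm tall, standing. Origin under its middle.
- bearing_cup: Bystander: steel bearing cup, 44 mm across, 12 mm high. Origin under its middle.
- driver_orange: Bystander: screwdriver with an orange handle, 170 x 25 x 24 mm, lying. Origin under its middle; y runs along it.

How it is judged:
On the way, in this order (a step that is already met when the one before it is completed fails the run):
1. the hold-down arm has sprung to its open stop (value of joint hold_arm above 2.02 rad), for 0.2 s.
2. the rear hub lies on the four rollers against the end stop, let go, with the arm still open (x of hub_rear_center in the frame of bed between -0.004 and 0.004 m and y of hub_rear_center in the frame of bed between -0.004 and 0.004 m and z of hub_rear_center in the frame of bed between -0.004 and 0.004 m and angle between the y axis of hub_rear and the x axis of bed, either way round below 0.07 rad and value of joint hold_arm above 1.9 rad and contact force between the fingers and hub_rear below 0.1 N and linear speed of hub_rear below 0.02 m/s), for 0.2 s.
At the end, for the whole second after the job is handed in: the rear hub lies still on the rollers, its middle within 4 mm of the seat point along each axis of the bed (so its axle end is against the stop) and its axle within 4 degrees of the bed's direction, and the hold-down arm has sprung down onto it (arm angle between 0.06 and 0.16 rad) (x of hub_rear_center in the frame of bed between -0.004 and 0.004 m and y of hub_rear_center in the frame of bed between -0.004 and 0.004 m and z of hub_rear_center in the frame of bed between -0.004 and 0.004 m and angle between the y axis of hub_rear and the x axis of bed, either way round below 0.07 rad and value of joint hold_arm between 0.06 and 0.16 rad and linear speed of hub_rear below 0.01 m/s and angular speed of hub_rear below 0.2 rad/s); the robot touches nothing.
It fails at once if the hub is dropped or pressed onto the gauge with more than 60 N (the arm springing down gives about 30 N) (contact force between gauge and hub_rear above 60 N).
It fails at once if a bystander (the front hub, a bottle, a jar, the bearing cup or the screwdriver) is shifted by more than 25 mm (distance of any of glue_bottle, oil_bottle, pill_jar, jar_bolts, bearing_cup, driver_orange, hub_front_center from where it was at the start of the episode above 0.025 m).
It also fails if it takes over 61 s, if anything falls off the work surface, if the arm or the gripper's body presses on something with over 40 N, if the wrist force passes 120 N, or if a joint passes its speed limit or range.

ROBOT

A 6-joint arm with a two-finger parallel gripper is mounted at the origin on a cart in front of the work surface, level with it; the furniture and walls round the work are solid. World frame = base frame: x ahead of the robot, y to its left, z up, the work surface at z = 0. Lengths are in m, angles in rad, forces in N, time in s.
With the tool pointing down it reaches from about 0.35 to 0.85 m from the base axis. Payload 8.1 kg.
Tool frame: the origin (TCP) lies at the very end of the fingers, on their centre line; the grasp point (between the pads) lies 19 mm behind it; z points along the fingers, y is the direction in which the jaws open and shut (so a half turn about z gives the same grasp; the last joint's range is limited). The gripper opens to 93 mm and grips with 3 to 60 N. Pads are 15 mm wide; open, the fingers measure 128 mm over their backs; the gripper's body (75 mm by 188 mm) begins 65 mm behind the grasp point.
Start: joints at [-0.085, 0.13, 1.488, -0, 1.523, -0.085], TCP at [0.6, 0, 0.219] pointing down, gripper open.
Joint ranges: [-2.96, 2.96], [-0.89, 2.26], [0.02, 2.5], [-1.34, 4.48], [0, 2.73], [-2.66, 2.66]. Speed limits (rad/s): [2.39, 2.39, 2.79, 3.14, 3.14, 3.14].

INTERFACE

Orientations are given as a rotation vector (axis times angle).
In Python, from plant import robot gives the robot as it stands.
- The arm moves only by the tool jog_arm, never from a script. Its argument "commands" is a list of rows, each a list of 3 entries, a list of its own where there are three numbers: the shift along the world's x, y, z scaled (see below), then the turn, a rotation vector about the world's x, y, z scaled (see below), then the closure, from -1 (fully open) to 1 (shut), so that 0 is half open. In form: [[[tx, ty, tz], [ax, ay, az], hand], ...]. A call has 1 to 10 rows; each row is the pose to reach, as a shift and turn from the pose measured when the call began, turning the shorter way round; what a row does not reach only later rows make up. The controller multiplies each number of a shift by 0.6 m and each number of a turn by 2 pi rad. A row lasts 1/8 s, in which the tool goes at most 62.5 mm and 10.7 degrees, less where a joint would pass 70% of its speed; a pose out of reach is approached as far as the arm can. A call with a number of a shift or a turn outside -1 to 1 is refused whole. A call with a gripper value outside its range is refused whole. The fingers move at their own pace and stop on an object; "newtons" is the grip in N (left out, the last holds). Time passes only in rows, so rows that repeat a pose let the fingers close. It gives the time, the measured TCP pose, the force and the opening at its end, in the units of the state.
- robot.read_state(): the state, without advancing time (a new reading comes with each control period).
- robot.read_camera(name): name is "scene" or "side" or "wrist"; returns a dict with "pixels" (480x640x3 uint8, red, green, blue), "fovy" (degrees; the focal length in pixels is half the picture's height over the tangent of half this angle, whatever the lens; pixels are square), "cx", "cy" (the principal point, pixels), "rvec" (rotation vector, rad) and "tvec" (3), from world to camera coordinates, as OpenCV has them; the wrist camera has in their place "tool_from_camera" (4x4, takes a point from camera to tool coordinates, whose origin is the TCP and whose axes are the flange's). Camera axes: x right, y down, z forward; pixel columns grow to the right and rows downward; lengths in m; the calibration is good to about 2 mm. A picture is of the moment at which its call begins: read the wrist's pose just before it. There is no depth.
- robot.close_job(): hands the job in, once; it reports no verdict.
Trained networks look in the newest picture that a camera, given by its name, has taken for a name from the list of things; names that differ only in an ending like _2 or _b are one class to them, and where a whole thing is asked for, a point or a joint stands for the part that bears it (a point fixed in the world has none). Each returns a list of dicts, best first, with "p" (0 to 1); they miss things now and then, are a little off and sometimes report something else, mostly with a low value. They report only what shows in the picture. A call takes as long as a camera call.
- robot.trace(camera, name): "pixels" (480x640 bool, what is visible of it) and "uv" ([column, row] in pixels, amid what is visible of it).
The state is a dict: "t": time; "q": joint angles; "dq": joint speeds; "joint_torque": joint torques, N m; "tool_pos": TCP position; "orientation": TCP orientation; "force": force on the tool from outside, world axes, zero at the start; "wrist_torque": the same for the moment, N m; "opening": finger opening in m.
Only numpy, scipy, OpenCV 4.12 (cv2) and the standard library are available. Lean on these libraries where they do the work, as an engineer would, in place of code of your own. Each camera call takes 0.05 s, during which the arm holds its last target.

## Working session

There is one attempt and no reset: what is moved stays moved. The work goes in short steps, Python scripts to look and compute and a tool call to move; the robot and the scene stay as the last step left them, time stands still between calls to the robot, and variables do not carry over. Pictures are saved under pics/ and viewed, and the job is handed in when it is done.

Besides the shell and the picture viewer there is one more tool, called after "Call:" as name(argument=value, ...) on one line, values as JSON. jog_arm: Moves the arm, as the interface text tells. Shifts and turns lie within -1 to 1; 1 stands for 0.6 m of shift or 2 pi rad of turn. Its arguments: {"type":"object","properties":{"commands":{"type":"array"},"newtons":{"type":"number"}},"required":["commands"]}

```bash
ls; mkdir -p pics; cat > h.py <<'E'
import numpy as np, cv2
from plant import robot
def cam(n):
    s=robot.read_state(); c=robot.read_camera(n); c['state']=s
    return c
def save(c,f): cv2.imwrite('pics/'+f,c['pixels'][:,:,::-1])
def K(c):
    h=c['pixels'].shape[0]; f=h/2/np.tan(np.radians(c['fovy'])/2)
    return np.array([[f,0,c['cx']],[0,f,c['cy']],[0,0,1]])
def w2c(c):
    if 'rvec' in c:
        return cv2.Rodrigues(np.array(c['rvec'],float))[0],np.array(c['tvec'],float).ravel()
    s=c['state'];R=cv2.Rodrigues(np.array(s['orientation'],float))[0];p=np.array(s['tool_pos'])
    T=np.array(c['tool_from_camera']);Rc=R@T[:3,:3];pc=R@T[:3,3]+p
    return Rc.T,-Rc.T@pc
def proj(c,P):
    R,t=w2c(c);P=np.atleast_2d(P);X=P@R.T+t;u=X@K(c).T
    return u[:,:2]/u[:,2:]
def ray(c,uv):
    R,t=w2c(c);d=R.T@np.linalg.solve(K(c),[uv[0],uv[1],1.]);return -R.T@t,d/np.linalg.norm(d)
def onz(c,uv,z):
    o,d=ray(c,uv);return o+d*(z-o[2])/d[2]
def tri(L):
    A=np.zeros((3,3));b=np.zeros(3)
    for c,uv in L:
        o,d=ray(c,uv);M=np.eye(3)-np.outer(d,d);A+=M;b+=M@o
    return np.linalg.solve(A,b)
E
python3 - <<'E'
from h import *
for n in ['scene','side','wrist']:
    c=cam(n);save(c,n+'0.png')
    print(n,c['fovy'],c['cx'],c['cy'])
    print(w2c(c))
    for k in ['hub_rear','hub_front_center','gauge','knob','dial','glue_bottle','oil_bottle','pill_jar','jar_bolts','bearing_cup','driver_orange']:
        r=robot.trace(n,k)
        print(k,[(round(x['p'],2),np.round(x['uv'],0)) for x in r[:2]])
print(robot.read_state())
E
```

```text
pics
scene 42.542257517106265 321.9276237507118 247.67185778669253
(array([[-0.6950686 , -0.71889456, -0.00838146],
       [-0.56092293,  0.54955121, -0.61915986],
       [ 0.44971669, -0.42565722, -0.78522024]]), array([0.32172145, 0.39541865, 1.23638404]))
hub_rear [(0.9, array([300., 335.]))]
hub_front_center [(0.7, array([362., 277.]))]
gauge [(0.68, array([413., 227.]))]
knob []
dial [(0.66, array([411., 228.]))]
glue_bottle [(0.63, array([341., 318.]))]
oil_bottle [(0.81, array([302., 274.]))]
pill_jar [(0.95, array([241., 296.])), (0.47, array([297., 332.]))]
jar_bolts [(0.7, array([248., 258.])), (0.67, array([344., 320.]))]
bearing_cup [(0.58, array([220., 290.]))]
driver_orange [(0.83, array([215., 434.]))]
side 42.38082145663823 336.20049730253135 240.04027661271795
(array([[-0.82201795, -0.5694601 ,  0.00129658],
       [-0.24366517,  0.34967194, -0.90463076],
       [ 0.51469774, -0.74393866, -0.42619421]]), array([0.40234578, 0.27109557, 1.44117029]))
hub_rear [(0.84, array([334., 312.]))]
hub_front_center [(0.57, array([375., 278.])), (0.3, array([275., 264.]))]
gauge 
[... 992 characters left out ...]
range []
{'t': 1.8, 'q': array([-8.54473470e-02,  1.30364513e-01,  1.48821692e+00, -2.60384009e-05,
        1.52301874e+00, -8.54057207e-02]), 'dq': array([-8.56962932e-04, -5.41158884e-04,  6.26808491e-05,  5.95627181e-04,
       -1.23288025e-03, -2.32620180e-03]), 'joint_torque': array([ 8.09220583e-04, -5.59735000e+01, -4.92049563e+01,  7.67890248e-02,
        2.25319091e-02,  1.38538276e-04]), 'tool_pos': array([ 5.99992099e-01, -1.52421867e-05,  2.18647132e-01]), 'orientation': array([ 2.22147854e+00,  2.22138883e+00, -3.88504673e-05]), 'force': array([ 0.3288394 , -0.82227752,  0.2313132 ]), 'wrist_torque': array([ 0.045436  ,  0.02340962, -0.00764294]), 'opening': 0.09264977140709685}
```

View pics/scene0.png

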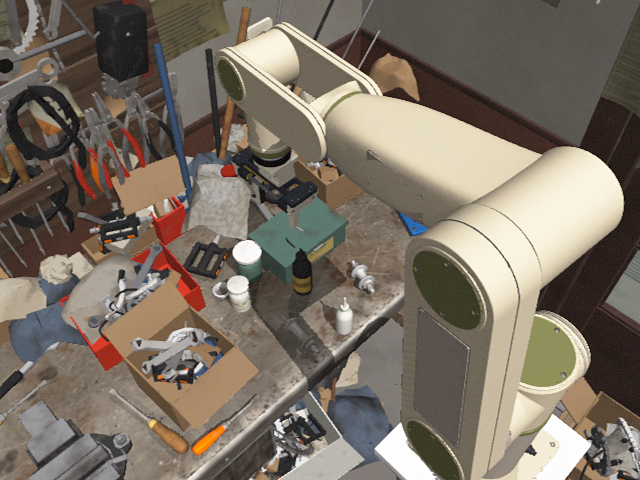

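View pics/side0.png

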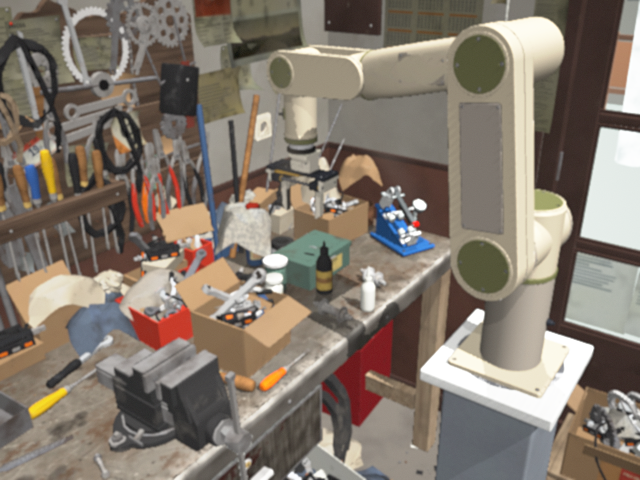

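View pics/wrist0.png

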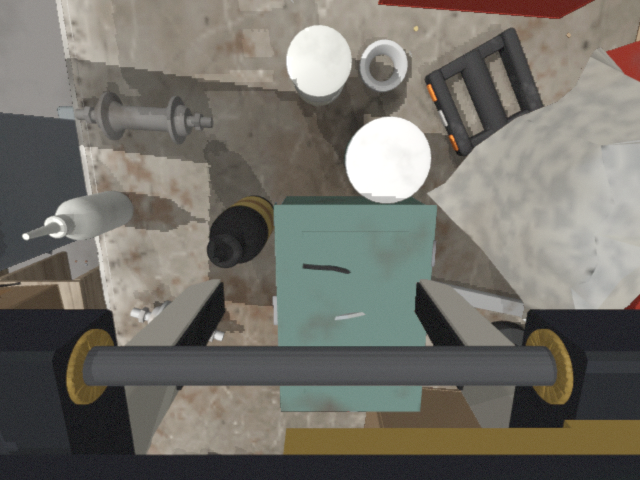

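```bash
python3 - <<'E'
from h import *
w=cam('wrist');sd=cam('side')
for n,uv,z in [('hubL',(85,114),.0215),('hubR',(212,120),.0215),('flL',(107,116),.0215),('flR',(179,119),.0215),('frontmid',(154,314),.0215),('box TL',(277,200),.06),('box TR',(435,206),.06),('glue',(120,208),0.03),('oil top',(225,250),.155)]:
    print(n,onz(w,uv,z).round(4))
print('gauge',onz(sd,(403,245),0).round(3),onz(sd,(400,210),.1).round(3), 'plate L/R/front', onz(sd,(371,238),0).round(3),onz(sd,(434,243),0).round(3),onz(sd,(403,254),0).round(3))
im=sd['pixels'][160:300,300:480];cv2.imwrite('pics/sidez.png',cv2.resize(im[:,:,::-1],None,fx=4.4,fy=4.2,interpolation=cv2.INTER_CUBIC))
E
```

```text
hubL [0.3806 0.0986 0.0215]
hubR [0.4991 0.0933 0.0215]
flL [0.4009 0.0968 0.0215]
flR [0.4681 0.0942 0.0215]
frontmid [ 0.4211 -0.1061  0.0215]
box TL [0.5623 0.0235 0.06  ]
box TR [0.7031 0.0181 0.06  ]
glue [0.4054 0.0112 0.03  ]
oil top [0.5385 0.005  0.155 ]
gauge [ 0.496 -0.385  0.   ] [ 0.532 -0.421  0.1  ] plate L/R/front [ 0.608 -0.371  0.   ] [ 0.421 -0.455  0.   ] [ 0.464 -0.328  0.   ]
```

View pics/sidez.png

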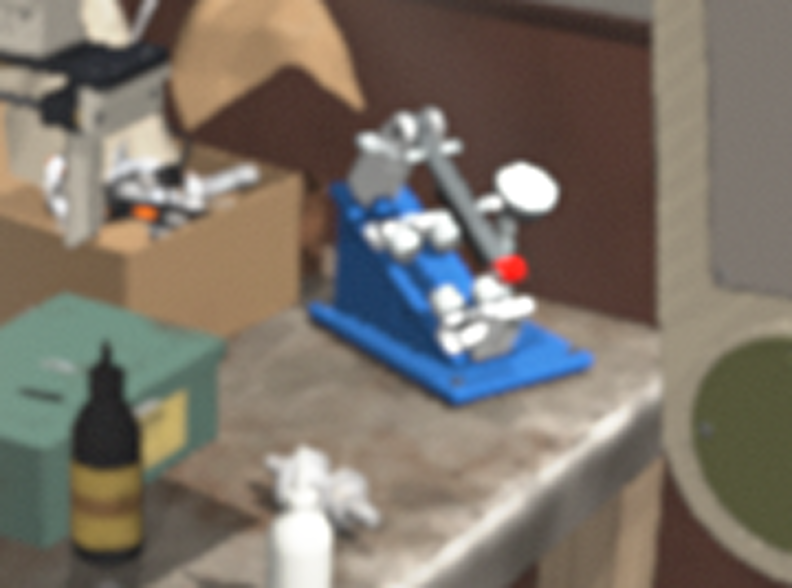

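Call:
jog_arm(commands=[[[-0.117,-0.7,0.167],[0,0,0.203],-1],[[-0.117,-0.7,0.167],[0,0,0.203],-1],[[-0.117,-0.7,0.167],[0,0,0.203],-1],[[-0.117,-0.7,0.167],[0,0,0.203],-1],[[-0.117,-0.7,0.167],[0,0,0.203],-1],[[-0.117,-0.7,0.167],[0,0,0.203],-1],[[-0.117,-0.7,0.167],[0,0,0.203],-1],[[-0.117,-0.7,0.167],[0,0,0.203],-1],[[-0.117,-0.7,0.167],[0,0,0.203],-1]])

```text
t: 3.02
tool_pos: [0.5296, -0.4205, 0.3185]
orientation: [-0.468, -3.106, -0.001]
force: [0.3, 0.3, -1.2]
opening: 0.0926
```

```bash
python3 - <<'E'
from h import *
for n in ['wrist','scene','side']:
    c=cam(n);save(c,n+'1.png')
    import pickle;pickle.dump({k:c[k] for k in c},open(n+'1.pkl','wb'))
    print(c['state']['t'],c['state']['tool_pos'],c['state']['orientation'])
    for k in ['knob','gauge','dial','upper_rollers']:
      if n=='wrist':
        r=robot.trace(n,k); print(k,[(round(x['p'],2),np.round(x['uv'],1)) for x in r[:2]])
E
```

```text
3.025 [ 0.5295646  -0.42053021  0.31848976] [-4.67734843e-01 -3.10641991e+00 -7.46012438e-04]
knob [(0.57, array([345.4, 186.9])), (0.44, array([327.6, 190.4]))]
gauge [(0.92, array([326.6, 188.8]))]
dial [(0.66, array([327.4, 189.6]))]
upper_rollers [(0.81, array([328.5, 189.5]))]
3.275 [ 0.53047754 -0.41823565  0.31863992] [-4.59934291e-01 -3.10746264e+00 -7.54698350e-04]
3.325 [ 0.53043789 -0.41842839  0.31878541] [-4.59903644e-01 -3.10763166e+00 -4.14472896e-04]
```

View pics/wrist1.png

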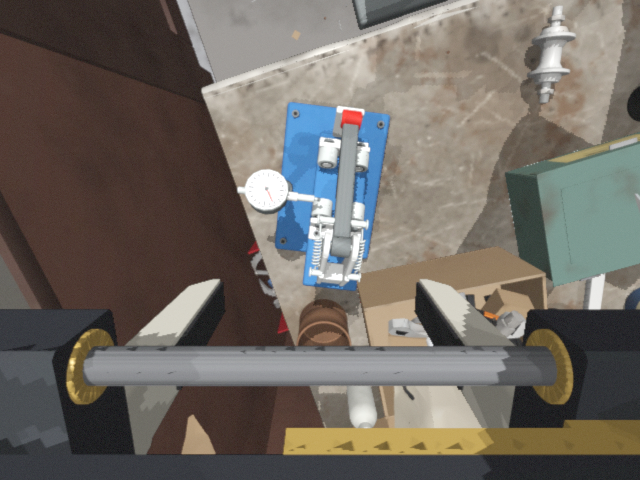

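View pics/scene1.png

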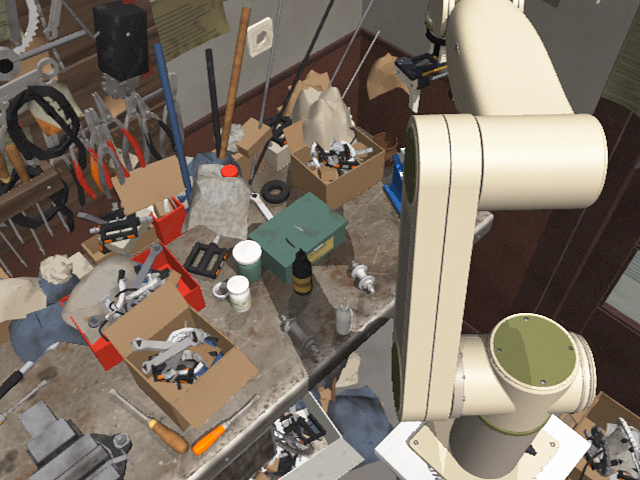

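```bash
python3 - <<'E'
from h import *
import pickle
c=cam('wrist');save(c,'wrist2.png');pickle.dump(c,open('wrist2.pkl','wb'))
print(c['state']['t'],c['state']['tool_pos'],c['state']['orientation'])
for k in ['knob','dial']:
    r=robot.trace('wrist',k); 
    for x in r[:2]:
        ys,xs=np.nonzero(x['pixels']);print(k,x['p'],x['uv'],xs.min(),xs.max(),ys.min(),ys.max())
im=c['pixels'][90:305,220:420];cv2.imwrite('pics/w2z.png',cv2.resize(im[:,:,::-1],(744,800)[0:2] and (558,600),interpolation=cv2.INTER_CUBIC))
for uv in [(203,90),(246,190),(330,390)]:print('wall',onz(c,uv,0))
E
```

```text
3.375 [ 0.53034445 -0.4186741   0.3188589 ] [-4.60195031e-01 -3.10767236e+00 -2.34048900e-04]
knob 0.62 [344.8, 188.9] 315 365 109 257
knob 0.41 [324.8, 189.5] 236 388 102 290
dial 0.77 [324.1, 189.5] 236 388 102 290
dial 0.64 [340.6, 190.5] 315 364 109 257
wall [ 0.35899959 -0.51651662  0.        ]
wall [ 0.48987006 -0.50754168  0.        ]
wall [ 8.15269212e-01 -4.88100787e-01  5.55111512e-17]
```

View pics/w2z.png

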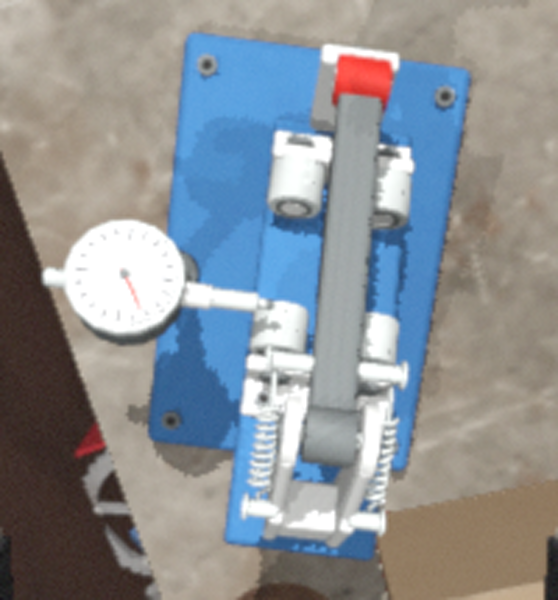

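```bash
cat >> h.py <<'E'
a28=np.radians(28)
def bedR(yaw):
    cy,sy=np.cos(yaw),np.sin(yaw)
    Rz=np.array([[cy,-sy,0],[sy,cy,0],[0,0,1]])
    c,s=np.cos(a28),np.sin(a28)
    return Rz@np.array([[c,0,-s],[0,1,0],[s,0,c]])
def b2w(g,P): # g=(x,y,yaw)
    return np.atleast_2d(P)@bedR(g[2]).T+np.array([g[0],g[1],.094])
def g2w(g,P):
    cy,sy=np.cos(g[2]),np.sin(g[2]);P=np.atleast_2d(P)
    return P@np.array([[cy,-sy,0],[sy,cy,0],[0,0,1]]).T+np.array([g[0],g[1],0])
def knobb(th):
    t=th-0.105
    return np.array([.086-.136*np.cos(t),0,.04+.136*np.sin(t)])
E
python3 - <<'E'
from h import *
import pickle
from scipy.optimize import least_squares
c=pickle.load(open('wrist2.pkl','rb'))
z=lambda x,y:np.array([220+x*200/558,90+y*215/600])
obs=[z(124,273),z(363,80)]
cor=[z(187,33),z(470,72),z(405,470),z(148,437)]
def res(p):
    g=p[:3];ox,th=p[3],p[4]
    P=np.vstack([b2w(g,[.03,-.076,.012]),b2w(g,knobb(0))+0*np.array([0,0,.003]),
      g2w(g,[[ox-.093,-.063,th],[ox-.093,.063,th],[ox+.093,.063,th],[ox+.093,-.063,th]])])
    return (proj(c,P)-np.vstack(obs+cor)).ravel()
r=least_squares(res,[.5,-.41,-.28,0,.01])
print(r.x,r.fun.reshape(-1,2).round(1))
g=r.x[:3]
pts={'hinge':[.086,0,.04],'ll':[-.031,.018,-.016],'lr':[-.031,-.018,-.016],'ul':[.031,.018,-.016],'ur':[.031,-.018,-.016],'stop':[-.0625,0,0]}
im=c['pixels'][:,:,::-1].copy()
for k,v in pts.items():
    u=proj(c,b2w(g,v))[0];print(k,u.round(1));cv2.circle(im,tuple(int(q*8) for q in u),16,(0,255,0),1,shift=3)
cv2.imwrite('pics/w2f.png',cv2.resize(im[90:305,220:420],(558,600)))
E
```

```text
[ 0.49615257 -0.38909365 -0.42858588  0.02126197  0.00236806] [[-5.2 -1.2]
 [-5.1 -0. ]
 [ 4.6  0.8]
 [ 3.7  1.2]
 [ 1.9 -0.2]
 [ 3.  -0.2]]
hinge [331.5 245.2]
ll [354.4 156.1]
lr [322.4 151.6]
ul [348.8 208.8]
ur [315.6 204.4]
stop [343.2 120.8]
```

View pics/w2f.png

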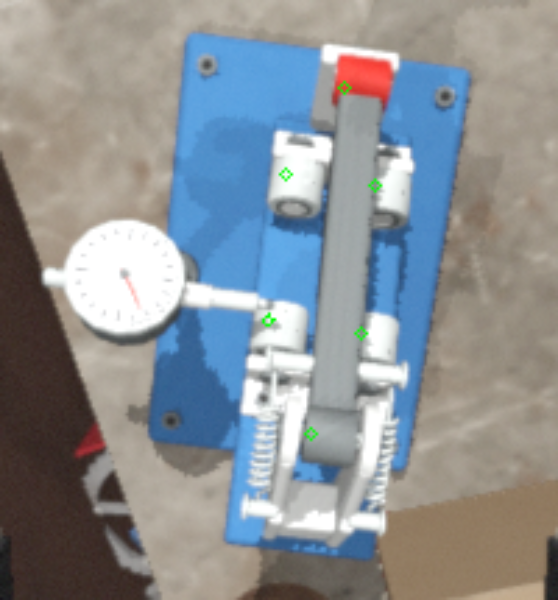

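```bash
cat > fit.py <<'E'
from h import *
import pickle
from scipy.optimize import least_squares
c=pickle.load(open('wrist2.pkl','rb'))
z=lambda x,y:np.array([220+x*200/558,90+y*215/600])
obs=[z(124,273),z(363,80),z(331,436)]
cor=[z(187,33),z(470,72),z(405,470),z(148,437)]
# also roller middles: lower-left roller silhouette etc
def res(p):
    g=p[:3];ox,oy,th=p[3:6]
    P=np.vstack([b2w(g,[.03,-.076,.012]),b2w(g,knobb(0)),b2w(g,[.086,0,.04]),
      g2w(g,[[ox-.093,oy-.063,th],[ox-.093,oy+.063,th],[ox+.093,oy+.063,th],[ox+.093,oy-.063,th]])])
    return np.r_[(proj(c,P)-np.vstack(obs+cor)).ravel(), (th-.008)*300]
r=least_squares(res,[.5,-.41,-.28,0,0,.01])
print(r.x,r.fun[:-1].reshape(-1,2).round(1))
g=r.x[:3]; np.save('g.npy',g)
pts={'hinge':[.086,0,.04],'ll':[-.031,.018,-.016],'lr':[-.031,-.018,-.016],'ul':[.031,.018,-.016],'ur':[.031,-.018,-.016],'stop':[-.0625,0,0],'knob':knobb(0),'dial':[.03,-.076,.012]}
im=c['pixels'][:,:,::-1].copy()
for k,v in pts.items():
    u=proj(c,b2w(g,v))[0];print(k,u.round(1));cv2.circle(im,tuple(int(q*8) for q in u),16,(0,255,0),1,shift=3)
cv2.imwrite('pics/w2g.png',cv2.resize(im[90:305,220:420],(558,600)))
# check in side view
s=pickle.load(open('side1.pkl','rb'));im=s['pixels'][:,:,::-1].copy()
for k,v in pts.items():
    u=proj(s,b2w(g,v))[0];cv2.circle(im,tuple(int(q*8) for q in u),16,(0,255,0),1,shift=3)
cv2.imwrite('pics/s1g.png',cv2.resize(im[160:290,330:480],(690,598)))
E
python3 fit.py
```

```text
[ 0.4982291  -0.38394178 -0.41955476  0.0211454  -0.0101894   0.00669417] [[ 0.5 -0. ]
 [-0.1  0.4]
 [-0.4 -0.4]
 [ 0.   0. ]
 [ 0.2 -0.3]
 [-0.2 -0.1]
 [-0.1  0.5]]
hinge [338.2 245.8]
ll [359.3 156.4]
lr [327.2 152.2]
ul [354.3 209.2]
ur [321.1 205. ]
stop [347.8 121.2]
knob [350.  119.1]
dial [265.  187.8]
```

View pics/w2g.png

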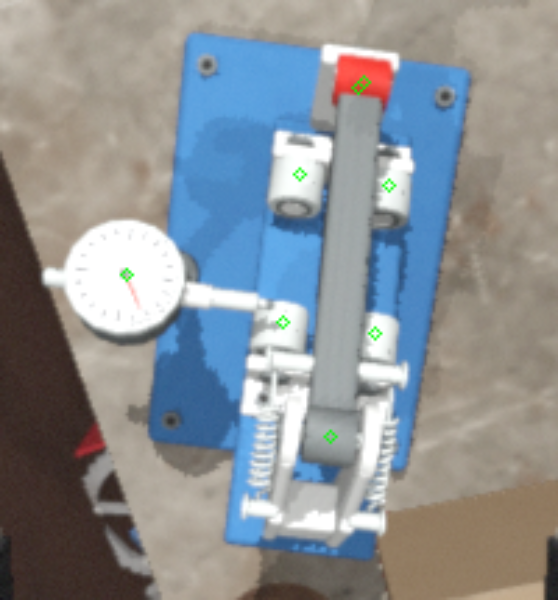

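View pics/s1g.png

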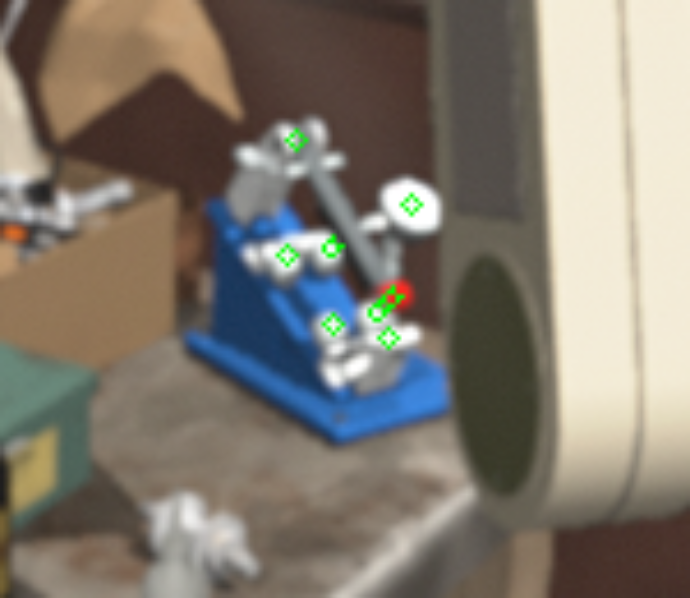

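```bash
cat >> h.py <<'E'
from scipy.spatial.transform import Rotation as Ro
def plan(L):
    """L: list of (p_tcp, Rmat). prints scaled numbers"""
    s=robot.read_state();R0=Ro.from_rotvec(s['orientation']);p0=np.array(s['tool_pos'])
    print('t',s['t'],'p',p0.round(4),'q',np.array(s['q']).round(2),'op',round(s['opening'],4),'F',np.round(s['force'],1))
    for p,R in L:
        d=(Ro.from_matrix(R)*R0.inv()).as_rotvec()
        print('[',[float(x) for x in ((np.array(p)-p0)/.6).round(4)],',',[float(x) for x in (d/2/np.pi).round(4)],'] dist mm',round(np.linalg.norm(np.array(p)-p0)*1000),'deg',np.degrees(np.linalg.norm(d)).round(1))
def toolR(g,tilt=28,flip=True):
    """tool x=-uphill, tilt about gauge y; 28 = normal to bed"""
    cy,sy=np.cos(g[2]),np.sin(g[2]);t=np.radians(tilt)
    Rz=np.array([[cy,-sy,0],[sy,cy,0],[0,0,1]])
    B=Rz@np.array([[np.cos(t),0,-np.sin(t)],[0,1,0],[np.sin(t),0,np.cos(t)]])
    return np.column_stack([-B[:,0],B[:,1],-B[:,2]])
E
python3 - <<'E'
from h import *
g=np.load('g.npy');R=toolR(g);B=bedR(g[2])
k=b2w(g,knobb(0))[0];print(k)
plan([(k+B@[0,0,.05],R),(k+B@[0,0,-.015],R)])
for th in [.2,.4,.6,.8,1,1.2,1.4]: print(th,b2w(g,knobb(th))[0]-k)
E
```

```text
[ 0.44747578 -0.36130383  0.09361063]
t 3.525 p [ 0.5301 -0.4194  0.3189] q [-0.75  0.33  1.08  0.    1.73 -2.02] op 0.093 F [ 0.2 -0.1  0.5]
[ [-0.1734, 0.1127, -0.3019] , [-0.0272, -0.0729, -0.0195] ] dist mm 220 deg 28.9
[ [-0.127, 0.092, -0.3976] , [-0.0272, -0.0729, -0.0195] ] dist mm 256 deg 28.9
0.2 [-0.01175203  0.00524186  0.02391213]
0.4 [-0.01893122  0.00844405  0.04990409]
0.6 [-0.02125135  0.00947892  0.07693969]
0.8 [-0.01861992  0.0083052   0.10394108]
1 [-0.01114185  0.0049697   0.12983181]
1.2 [ 0.00088474 -0.00039463  0.1535797 ]
1.4 [ 0.01698039 -0.00757391  0.17423799]
```

Call:
jog_arm(commands=[[[-0.173,0.113,-0.25],[-0.027,-0.073,-0.0195],-1],[[-0.173,0.113,-0.28],[-0.027,-0.073,-0.0195],-1],[[-0.1734,0.1127,-0.302],[-0.0272,-0.0729,-0.0195],-1],[[-0.1734,0.1127,-0.302],[-0.0272,-0.0729,-0.0195],-1],[[-0.1734,0.1127,-0.302],[-0.0272,-0.0729,-0.0195],-1],[[-0.1734,0.1127,-0.302],[-0.0272,-0.0729,-0.0195],-1],[[-0.1734,0.1127,-0.302],[-0.0272,-0.0729,-0.0195],-1]])

```text
t: 4.4
tool_pos: [0.4272, -0.3532, 0.1403]
orientation: [0.554, 2.599, -0.141]
force: [0.8, -1.1, 1.5]
opening: 0.0928
```

```bash
python3 - <<'E'
from h import *
g=np.load('g.npy');R=toolR(g);B=bedR(g[2])
c=cam('wrist');im=c['pixels'][:,:,::-1].copy()
for v in [knobb(0),[.03,-.076,.012],[.086,0,.04],[-.0625,0,0],[-.031,.018,-.016]]:
    u=proj(c,b2w(g,v))[0];cv2.circle(im,tuple(int(q*8) for q in u),24,(0,255,0),1,shift=3)
cv2.imwrite('pics/w3.png',im)
k=b2w(g,knobb(0))[0]
plan([(k+B@[0,0,.05],R),(k+B@[0,0,-.015],R)])
E
```

```text
t 4.45 p [ 0.428  -0.3542  0.1419] q [-0.95 -0.4   2.19  0.3   0.93 -2.23] op 0.0933 F [-0.2 -0.9  0.4]
[ [-0.0034, 0.004, -0.0069] , [0.0007, 0.0005, 0.0] ] dist mm 5 deg 0.3
[ [0.0431, -0.0167, -0.1026] , [0.0007, 0.0005, 0.0] ] dist mm 67 deg 0.3
```

View pics/w3.png

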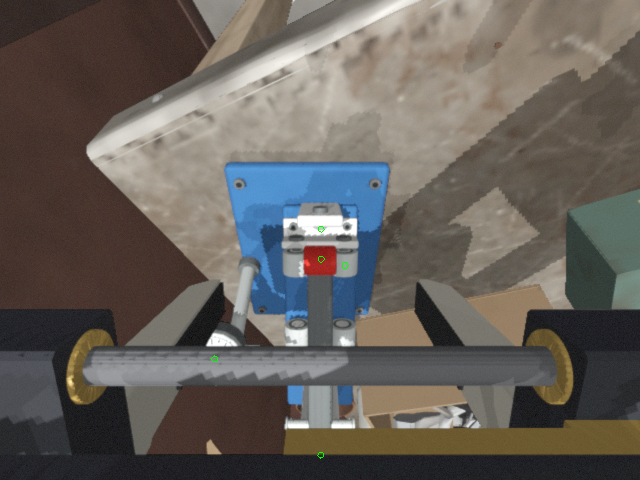

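Call:
jog_arm(commands=[[[0.02,-0.007,-0.055],[0.0007,0.0005,0],-0.3],[[0.043,-0.0167,-0.1026],[0.0007,0.0005,0],-0.3],[[0.043,-0.0167,-0.1026],[0.0007,0.0005,0],-0.2],[[0.043,-0.0167,-0.1026],[0.0007,0.0005,0],1],[[0.043,-0.0167,-0.1026],[0.0007,0.0005,0],1],[[0.043,-0.0167,-0.1026],[0.0007,0.0005,0],1],[[0.043,-0.0167,-0.1026],[0.0007,0.0005,0],1]], newtons=20)

```text
t: 5.32
tool_pos: [0.454, -0.3645, 0.0811]
orientation: [0.554, 2.601, -0.139]
force: [0.5, -0.5, 0.1]
opening: 0.0276
```

```bash
python3 - <<'E'
from h import *
g=np.load('g.npy');R=toolR(g);B=bedR(g[2])
c=cam('wrist');save(c,'w4.png')
k0=b2w(g,knobb(0))[0]
p0=k0+B@[0,0,-.015]
p=robot.read_state()['tool_pos'];print((B.T@(p-p0)).round(4))
plan([(p+b2w(g,knobb(t))[0]-k0,R) for t in [.2,.4,.6,.8,1,1.2,1.4,1.5]])
E
```

```text
[ 0.0002 -0.0002  0.0004]
t 5.375 p [ 0.4538 -0.3644  0.0808] q [-0.91 -0.22  2.17  0.32  0.77 -2.25] op 0.0237 F [-0.1 -0.1  0.4]
[ [-0.0196, 0.0087, 0.0399] , [0.0001, 0.0001, 0.0] ] dist mm 27 deg 0.1
[ [-0.0316, 0.0141, 0.0832] , [0.0001, 0.0001, 0.0] ] dist mm 54 deg 0.1
[ [-0.0354, 0.0158, 0.1282] , [0.0001, 0.0001, 0.0] ] dist mm 80 deg 0.1
[ [-0.031, 0.0138, 0.1732] , [0.0001, 0.0001, 0.0] ] dist mm 106 deg 0.1
[ [-0.0186, 0.0083, 0.2164] , [0.0001, 0.0001, 0.0] ] dist mm 130 deg 0.1
[ [0.0015, -0.0007, 0.256] , [0.0001, 0.0001, 0.0] ] dist mm 154 deg 0.1
[ [0.0283, -0.0126, 0.2904] , [0.0001, 0.0001, 0.0] ] dist mm 175 deg 0.1
[ [0.0439, -0.0196, 0.3052] , [0.0001, 0.0001, 0.0] ] dist mm 185 deg 0.1
```

View pics/w4.png

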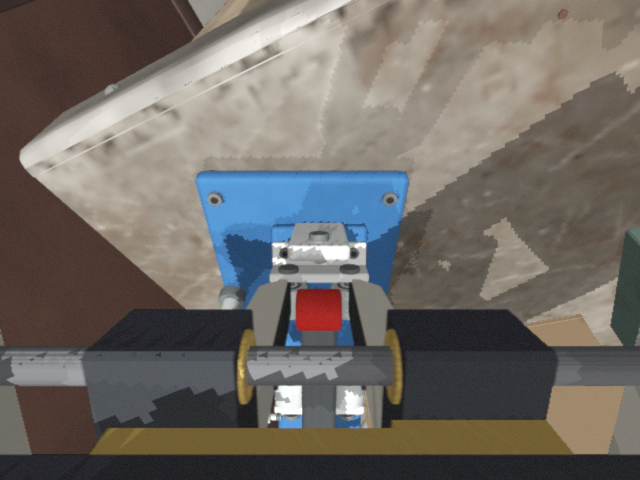

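Call:
jog_arm(commands=[[[0,0,0],[0,0,0],1],[[0,0,0],[0,0,0],1],[[0,0,0],[0,0,0],1],[[-0.0105,0.0047,0.019],[0,0,0],1],[[-0.0196,0.0087,0.0399],[0,0,0],1],[[-0.0265,0.0118,0.0615],[0,0,0],1],[[-0.0316,0.0141,0.0832],[0,0,0],1],[[-0.0344,0.0153,0.1057],[0,0,0],1],[[-0.0354,0.0158,0.1282],[0,0,0],1],[[-0.0354,0.0158,0.1282],[0,0,0],1]], newtons=20)

```text
t: 6.62
tool_pos: [0.4321, -0.3551, 0.158]
orientation: [0.554, 2.602, -0.14]
force: [-4.5, -2.8, -2.2]
opening: 0.0198
```

```bash
python3 - <<'E'
from h import *
g=np.load('g.npy');R=toolR(g);B=bedR(g[2])
c=cam('wrist');save(c,'w5.png')
k0=b2w(g,knobb(0))[0]
p0=k0+B@[0,0,-.015]
plan([(p0+b2w(g,knobb(t))[0]-k0,R) for t in [.6,.7,.8,.9,1,1.1,1.2,1.3,1.4,1.5]])
E
```

```text
t 6.675 p [ 0.4321 -0.3551  0.1577] q [-0.94 -0.4   2.16  0.29  0.96 -2.2 ] op 0.02 F [-4.8 -2.8 -1.7]
[ [0.001, 0.0007, -0.0006] , [0.0002, -0.0, 0.0001] ] dist mm 1 deg 0.1
[ [0.0021, 0.0001, 0.022] , [0.0002, -0.0, 0.0001] ] dist mm 13 deg 0.1
[ [0.0054, -0.0013, 0.0444] , [0.0002, -0.0, 0.0001] ] dist mm 27 deg 0.1
[ [0.0106, -0.0036, 0.0663] , [0.0002, -0.0, 0.0001] ] dist mm 40 deg 0.1
[ [0.0178, -0.0069, 0.0875] , [0.0002, -0.0, 0.0001] ] dist mm 54 deg 0.1
[ [0.0269, -0.0109, 0.1078] , [0.0002, -0.0, 0.0001] ] dist mm 67 deg 0.1
[ [0.0379, -0.0158, 0.1271] , [0.0002, -0.0, 0.0001] ] dist mm 80 deg 0.1
[ [0.0505, -0.0214, 0.145] , [0.0002, -0.0, 0.0001] ] dist mm 93 deg 0.1
[ [0.0647, -0.0278, 0.1615] , [0.0002, -0.0, 0.0001] ] dist mm 106 deg 0.1
[ [0.0803, -0.0347, 0.1764] , [0.0002, -0.0, 0.0001] ] dist mm 118 deg 0.1
```

View pics/w5.png

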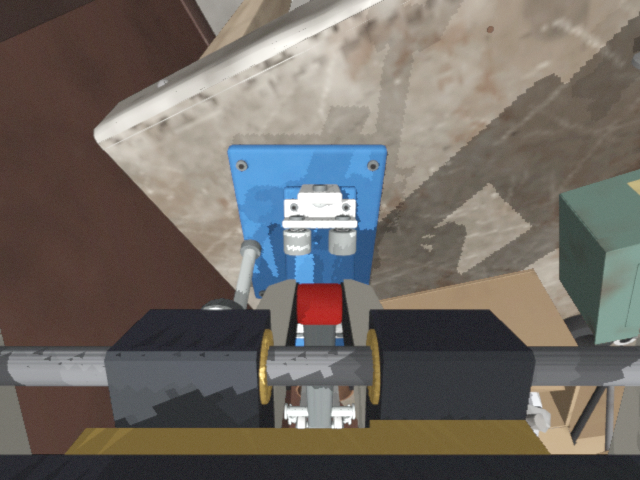

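Call:
jog_arm(commands=[[[0.002,0.0001,0.022],[0,0,0],1],[[0.0054,-0.0013,0.0444],[0,0,0],1],[[0.0106,-0.0036,0.0663],[0,0,0],1],[[0.0178,-0.0069,0.0875],[0,0,0],1],[[0.0269,-0.0109,0.1078],[0,0,0],1],[[0.0379,-0.0158,0.1271],[0,0,0],1],[[0.0505,-0.0214,0.145],[0,0,0],1],[[0.0647,-0.0278,0.1615],[0,0,0],1],[[0.0803,-0.0347,0.1764],[0,0,0],1],[[0.0803,-0.0347,0.1764],[0,0,0],1]])

```text
t: 7.92
tool_pos: [0.4806, -0.3767, 0.2646]
orientation: [0.554, 2.601, -0.142]
force: [-4.9, -2.7, 3.1]
opening: 0.02
```

Call:
jog_arm(commands=[[[0,0,0],[0,0,0],-0.3],[[0,0,0],[0,0,0],-0.3],[[0,0,0],[0,0,0],-0.3],[[0,0,0],[0,0,0],-0.3],[[0,0,0],[0,0,0],-0.3],[[0,0,0],[0,0,0],-0.3]])

```text
t: 8.68
tool_pos: [0.4806, -0.3767, 0.2646]
orientation: [0.554, 2.601, -0.142]
force: [-0.0, 0.1, 0.1]
opening: 0.0605
```

```bash
python3 - <<'E'
from h import *
g=np.load('g.npy');R=toolR(g);B=bedR(g[2])
c=cam('wrist');save(c,'w6.png')
c=cam('side');im=c['pixels'][:,:,::-1].copy()
for v in [knobb(2.1),knobb(1.5)]:
    u=proj(c,b2w(g,v))[0];cv2.circle(im,tuple(int(q*8) for q in u),24,(0,255,0),1,shift=3)
cv2.imwrite('pics/s6.png',cv2.resize(im[110:290,300:500],(660,594)))
plan([])
E
```

```text
t 8.775 p [ 0.4806 -0.3767  0.2646] q [-0.88 -0.32  1.91  0.23  1.12 -2.08] op 0.0604 F [ 0.1 -0.4 -0. ]
```

View pics/w6.png

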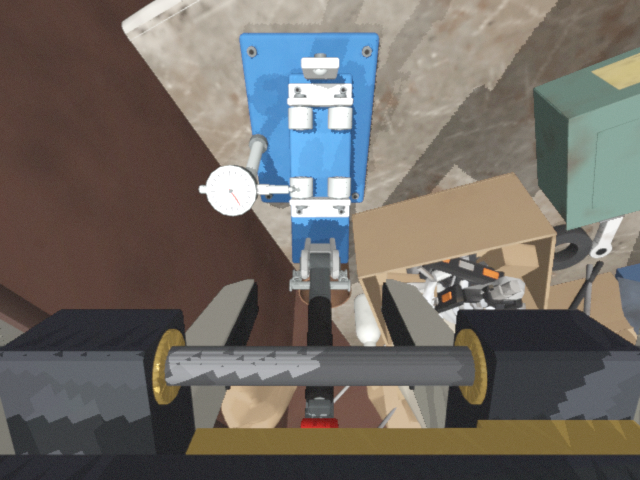

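View pics/s6.png

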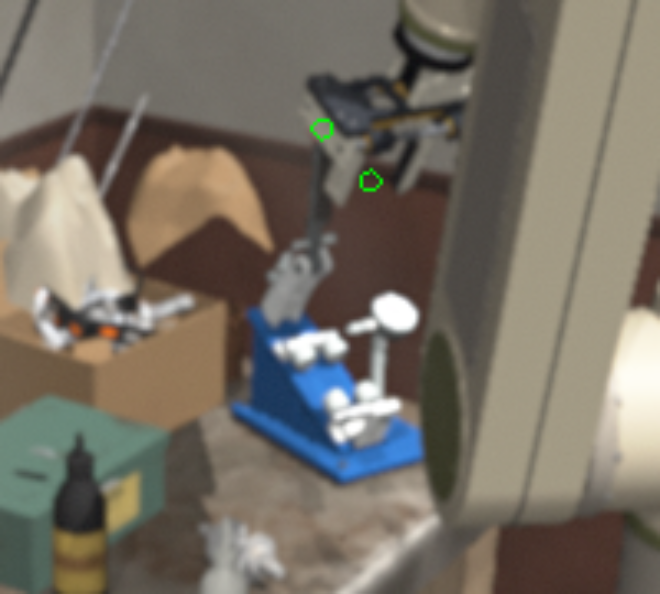

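```bash
python3 - <<'E'
from h import *
g=np.load('g.npy')
plan([([.44,-.35,.29],toolR(g)),([.46,.085,.28],toolR([0,0,-.03],0))])
E
```

```text
t 8.775 p [ 0.4806 -0.3767  0.2646] q [-0.88 -0.32  1.91  0.23  1.12 -2.08] op 0.0604 F [ 0.1 -0.4 -0. ]
[ [-0.0677, 0.0445, 0.0423] , [0.0005, 0.0, 0.0001] ] dist mm 55 deg 0.2
[ [-0.0344, 0.7695, 0.0256] , [0.0179, 0.0764, 0.0607] ] dist mm 462 deg 35.7
```

Call:
jog_arm(commands=[[[-0.0677,0.0445,0.0423],[0,0,0],-0.3],[[-0.0677,0.13,0.0423],[0,0,0],-0.3],[[-0.05,0.25,0.03],[0.0179,0.0764,0.0607],-0.3],[[-0.034,0.35,0.0256],[0.0179,0.0764,0.0607],-0.3],[[-0.034,0.45,0.0256],[0.0179,0.0764,0.0607],-0.3],[[-0.034,0.55,0.0256],[0.0179,0.0764,0.0607],-0.3],[[-0.034,0.65,0.0256],[0.0179,0.0764,0.0607],-0.3],[[-0.0344,0.7695,0.0256],[0.0179,0.0764,0.0607],-0.3],[[-0.0344,0.7695,0.0256],[0.0179,0.0764,0.0607],-0.3],[[-0.0344,0.7695,0.0256],[0.0179,0.0764,0.0607],-0.3]])

```text
t: 10.02
tool_pos: [0.46, 0.0853, 0.28]
orientation: [0.044, 3.141, -0.001]
force: [-0.1, -0.4, -0.2]
opening: 0.0602
```

```bash
python3 - <<'E'
from h import *
import pickle
robot.read_camera('scene')
c=cam('wrist');save(c,'w7.png');pickle.dump(c,open('w7.pkl','wb'))
c=cam('side');save(c,'s7.png');pickle.dump(c,open('s7.pkl','wb'))
plan([])
E
```

```text
t 10.175 p [0.4602 0.0835 0.28  ] q [ 0.07 -0.25  1.74 -0.    1.65 -1.47] op 0.0605 F [0.1 0.8 0.1]
```

View pics/w7.png

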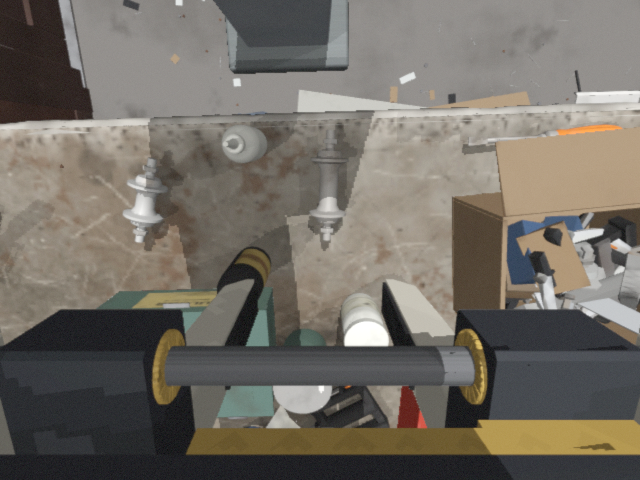

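View pics/s7.png

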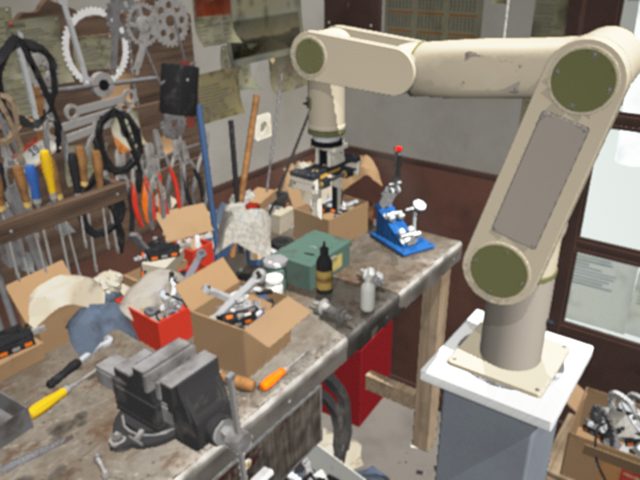

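```bash
python3 - <<'E'
from h import *
import pickle
c=pickle.load(open('w7.pkl','rb'))
c=cam('wrist')
im=c['pixels'][110:260,210:410];cv2.imwrite('pics/w7z.png',cv2.resize(im[:,:,::-1],(800,600),interpolation=cv2.INTER_CUBIC))
for k in ['hub_rear','glue_bottle','oil_bottle']:
    r=robot.trace('wrist',k)[0];m=r['pixels'];ys,xs=np.nonzero(m)
    print(k,r['p'],r['uv'],xs.min(),xs.max(),ys.min(),ys.max())
    if k=='hub_rear':
        pts=np.column_stack([xs,ys]).astype(float);mu=pts.mean(0);u,s,v=np.linalg.svd(pts-mu,full_matrices=False);d=v[0];pr=(pts-mu)@d
        e1=mu+d*pr.min();e2=mu+d*pr.max();A,B=onz(c,e1,.0215),onz(c,e2,.0215)
        print(e1,e2,A,B,(A+B)/2,np.linalg.norm(A-B),np.degrees(np.arctan2(*(B-A)[[1,0]])))
print('glue top',onz(c,(231,144),.125),onz(c,(248,144),.09))
print('glue base',onz(c,(250,150),.0))
for uv in [(332,128),(326,241),(331,158),(326,212)]: print(onz(c,uv,.0215))
plan([])
E
```

```text
hub_rear 0.94 [331.6, 187.7] 310 347 131 239
[331.05588868 130.87844613] [326.59085416 239.02439467] [0.37506659 0.0989249  0.0215    ] [0.49847567 0.0906587  0.0215    ] [0.43677113 0.0947918  0.0215    ] 0.12368561441821861 -3.8320674321859944
glue_bottle 0.61 [242.3, 143.0] 223 268 125 162
oil_bottle 0.79 [249.2, 268.3] 218 271 247 297
glue top [0.38613283 0.01109973 0.125     ] [0.38643025 0.01884039 0.09      ]
glue base [0.39289863 0.0036207  0.        ]
[0.3720582  0.10003917 0.0215    ]
[0.50089292 0.08988682 0.0215    ]
[0.4043205  0.09816648 0.0215    ]
[0.4657769  0.09084751 0.0215    ]
t 10.375 p [0.4602 0.0838 0.28  ] q [ 0.07 -0.25  1.74 -0.    1.65 -1.47] op 0.0603 F [ 0.3  0.3 -0.1]
```

View pics/w7z.png

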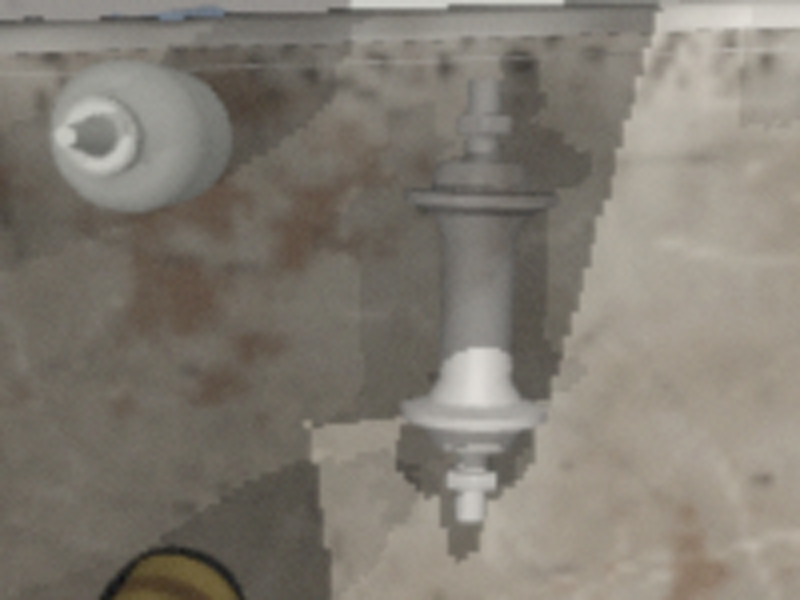

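```bash
python3 - <<'E'
from h import *
import pickle
c=pickle.load(open('w7.pkl','rb'))
for uv in [(331,129.5),(327.3,240.5),(330.5,160.3),(328.3,212.8)]: print(onz(c,uv,.0215).round(4))
for z in [.08,.12,.16]: print('box',z,onz(c,(453,205),z).round(3),onz(c,(497,137),z).round(3),'oil',onz(c,(240,255),z).round(3))
yaw=np.radians(-3.6);R=toolR([0,0,yaw],-10)
h=np.array([.436,.0947,.0215])
u=np.array([np.cos(yaw),np.sin(yaw),0])
p=h+u*.004+R[:,2]*.014
print(p)
plan([(p-R[:,2]*.06,R),(p,R)])
E
```

```text
[0.3734 0.0995 0.0215]
[0.5002 0.0923 0.0215]
[0.4067 0.0982 0.0215]
[0.4667 0.0943 0.0215]
box 0.08 [0.452 0.219 0.08 ] [0.387 0.256 0.08 ] oil [0.498 0.    0.08 ]
box 0.12 [0.445 0.204 0.12 ] [0.387 0.238 0.12 ] oil [0.486 0.01  0.12 ]
box 0.16 [0.438 0.19  0.16 ] [0.387 0.219 0.16 ] oil [0.474 0.019 0.16 ]
[0.43756583 0.09460149 0.00771269]
t 10.375 p [0.4602 0.0838 0.28  ] q [ 0.07 -0.25  1.74 -0.    1.65 -1.47] op 0.0603 F [ 0.3  0.3 -0.1]
[ [-0.0203, 0.0168, -0.3554] , [0.0013, 0.0278, -0.0049] ] dist mm 214 deg 10.2
[ [-0.0377, 0.0179, -0.4539] , [0.0013, 0.0278, -0.0049] ] dist mm 273 deg 10.2
```

```bash
python3 - <<'E'
from h import *
import pickle
w=pickle.load(open('w7.pkl','rb'));sd=pickle.load(open('s7.pkl','rb'));sc=pickle.load(open('scene1.pkl','rb'))
print('box',tri([(sc,(258,372)),(sd,(308,308))]),tri([(w,(453,205)),(sd,(308,308))]),tri([(sc,(258,372)),(w,(453,205))]))
print('oil tip',tri([(sc,(298,252)),(sd,(324,245))]),'base',onz(sc,(302,290),0),onz(sd,(323,288),0))
print('glue tip',tri([(sc,(343,300)),(sd,(369,268))]),tri([(w,(226,143)),(sd,(369,268))]),'base',onz(sc,(345,331),0),onz(sd,(367,308),0))
import os
im=sc['pixels'][230:450,90:390];cv2.imwrite('pics/scz.png',cv2.resize(im[:,:,::-1],(800,587),interpolation=cv2.INTER_CUBIC))
E
```

```text
box [0.38704909 0.25219161 0.12139634] [0.43962104 0.20955444 0.08766724] [0.44468546 0.23006856 0.02340981]
oil tip [0.52983122 0.00358582 0.14465254] base [0.52793502 0.00329006 0.        ] [ 0.54346059 -0.0131441   0.        ]
glue tip [0.3817788  0.01239728 0.12350696] [0.38456261 0.00564426 0.11906379] base [0.3770131  0.01003399 0.        ] [0.38582396 0.00678197 0.        ]
```

View pics/scz.png

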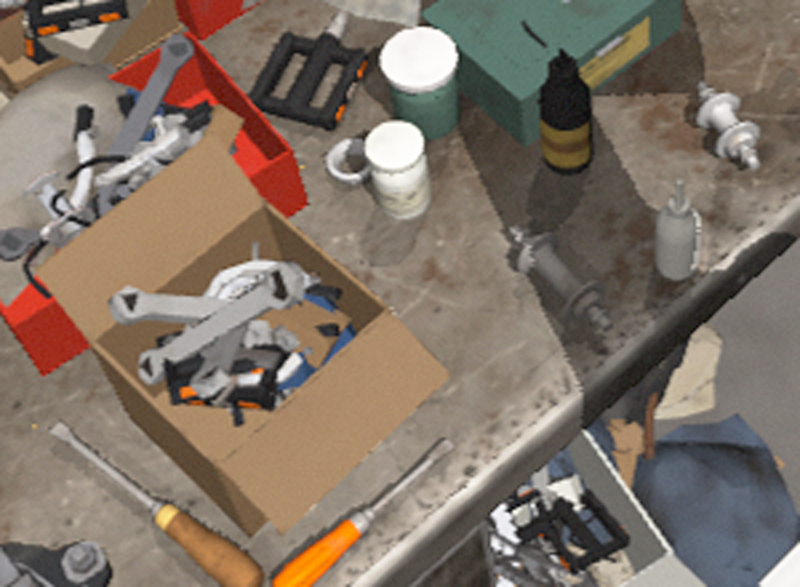

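Call:
jog_arm(commands=[[[-0.0203,0.0168,-0.1],[0.0013,0.0278,-0.0049],-0.3],[[-0.0203,0.0168,-0.2],[0.0013,0.0278,-0.0049],-0.3],[[-0.0203,0.0168,-0.29],[0.0013,0.0278,-0.0049],-0.3],[[-0.0203,0.0168,-0.355],[0.0013,0.0278,-0.0049],-0.3],[[-0.0203,0.0168,-0.355],[0.0013,0.0278,-0.0049],-0.3],[[-0.0203,0.0168,-0.355],[0.0013,0.0278,-0.0049],-0.3]])

```text
t: 11.12
tool_pos: [0.4491, 0.0937, 0.0688]
orientation: [-0.094, -2.967, -0.008]
force: [0.6, -0.1, 0.1]
opening: 0.0605
```

```bash
python3 - <<'E'
from h import *
yaw=np.radians(-3.6);R=toolR([0,0,yaw],-10)
h=np.array([.436,.0947,.0215])
u=np.array([np.cos(yaw),np.sin(yaw),0])
c=cam('wrist');im=c['pixels'][:,:,::-1].copy()
for s in [-.0625,-.03,0,.03,.0625]:
    q=proj(c,h+u*s)[0];cv2.circle(im,tuple(int(x*8) for x in q),24,(0,255,0),1,shift=3)
cv2.imwrite('pics/w8.png',im)
p=h+u*.004+R[:,2]*.014
plan([(p,R)])
E
```

```text
t 11.175 p [0.4498 0.0939 0.0694] q [ 0.07  0.05  1.86  0.02  1.39 -1.44] op 0.0605 F [-0.2  0.3 -0.1]
[ [-0.0204, 0.0012, -0.1028] , [-0.0, 0.0006, 0.0001] ] dist mm 63 deg 0.2
```

View pics/w8.png

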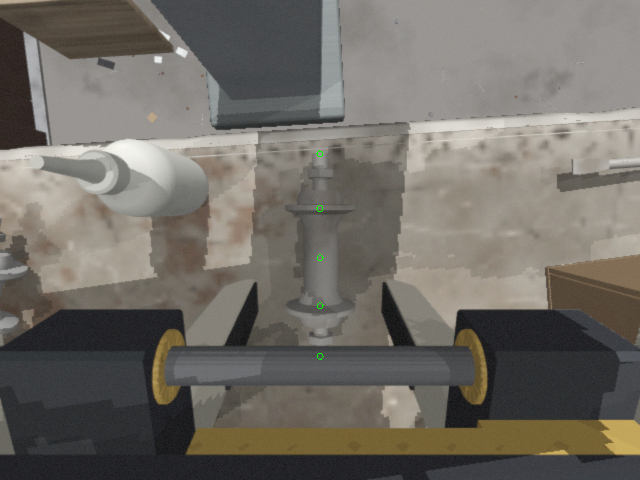

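Call:
jog_arm(commands=[[[-0.007,0.0004,-0.035],[0,0.0006,0],-0.3],[[-0.014,0.0008,-0.07],[0,0.0006,0],-0.3],[[-0.0204,0.0012,-0.1028],[0,0.0006,0],-0.3],[[-0.0204,0.0012,-0.1028],[0,0.0006,0],-0.3],[[-0.0204,0.0012,-0.1028],[0,0.0006,0],1],[[-0.0204,0.0012,-0.1028],[0,0.0006,0],1],[[-0.0204,0.0012,-0.1028],[0,0.0006,0],1],[[-0.0204,0.0012,-0.1028],[0,0.0006,0],1],[[-0.0204,0.0012,-0.1028],[0,0.0006,0],1],[[-0.0204,0.0012,-0.1028],[0,0.0006,0],1]], newtons=30)

```text
t: 12.42
tool_pos: [0.4378, 0.0946, 0.0079]
orientation: [-0.094, -2.966, -0.008]
force: [-0.3, 0.1, 2.8]
opening: 0.0224
```

```bash
python3 - <<'E'
from h import *
c=cam('wrist');save(c,'w9.png')
plan([])
E
```

```text
t 12.475 p [0.4378 0.0946 0.0079] q [ 0.08  0.12  1.92  0.03  1.27 -1.44] op 0.0224 F [0.1 0.3 2.3]
```

View pics/w9.png

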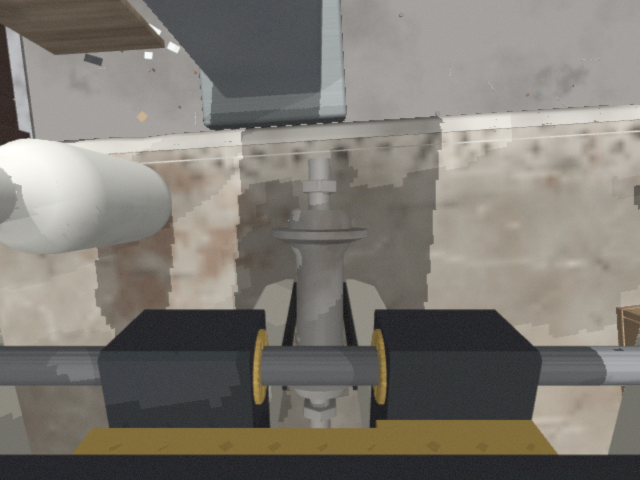

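Call:
jog_arm(commands=[[[0,0,0.05],[0,0,0],1],[[0,0,0.13],[0,0,0],1],[[0,0,0.23],[0,0,0],1],[[0,0,0.33],[0,0,0],1],[[0,0,0.42],[0,0,0],1],[[0,0,0.42],[0,0,0],1]])

```text
t: 13.22
tool_pos: [0.4401, 0.0948, 0.2645]
orientation: [-0.094, -2.974, -0.01]
force: [-0.3, 0.3, -3.4]
opening: 0.0217
```

```bash
python3 - <<'E'
from h import *
import pickle
g=np.load('g.npy')
c=cam('wrist');pickle.dump(c,open('w10.pkl','wb'))
R=Ro.from_rotvec(c['state']['orientation']).as_matrix();p=np.array(c['state']['tool_pos'])
# hub axis in tool frame: direction = rotate; hub u at pick = tool -x tilted
def hub(dx,s):
    t=np.radians(10)  # tool coords
    u=toolR([0,0,0],-10).T@np.array([1,0,0])
    return p+R@(np.array([0,0,-.014])+u*(-.004+dx+s))
im=c['pixels'][:,:,::-1].copy()
for s in [-.0625,-.032,-.028,.028,.0625]:
    q=proj(c,hub(0,s))[0];print(s,q.round(1));cv2.circle(im,tuple(int(x*8) for x in q),16,(0,255,0),1,shift=3)
cv2.imwrite('pics/w10.png',im[100:450,180:460][:, :].repeat(2,0).repeat(2,1)[:600])
plan([])
# w6 overlay
c=dict(c);c['state']={'tool_pos':[.4806,-.3767,.2646],'orientation':[.554,2.601,-.142]}
im=cv2.imread('pics/w6.png')
pts=[[.03,-.076,.012],[-.0625,0,0],[-.0625,.015,.010],[-.0625,-.015,.010],[.086,0,.04]]
for sx in(-1,1):
  for sy in(-1,1):
    pts+= [[sx*.031-.009,sy*.018,-.016],[sx*.031+.009,sy*.018,-.016]]
for v in pts:
    q=proj(c,b2w(g,v))[0];cv2.circle(im,tuple(int(x*8) for x in q),12,(0,255,0),1,shift=3)
cv2.imwrite('pics/w6f.png',cv2.resize(im[30:290,180:400],None,fx=2.3,fy=2.3,interpolation=cv2.INTER_CUBIC))
E
```

```text
-0.0625 [319.1 159.4]
-0.032 [319.1 229.4]
-0.028 [319.1 238.4]
0.028 [319.2 360.6]
0.0625 [319.2 432.4]
t 13.275 p [0.4388 0.0947 0.2614] q [ 0.08 -0.13  1.68  0.02  1.76 -1.43] op 0.0217 F [-0.5  0.2 -2.6]
```

View pics/w10.png

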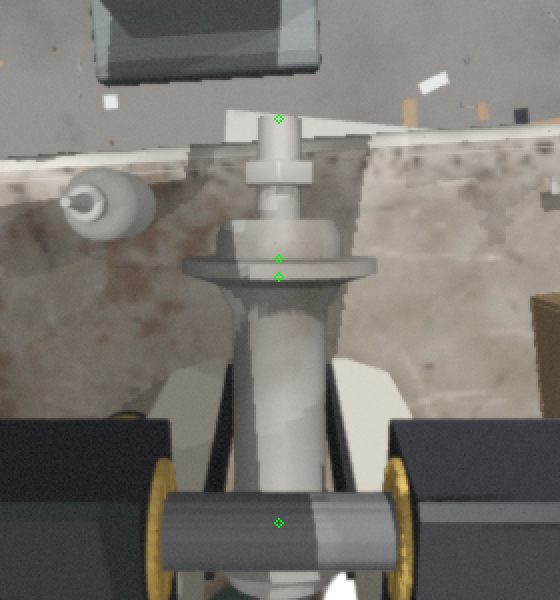

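View pics/w6f.png

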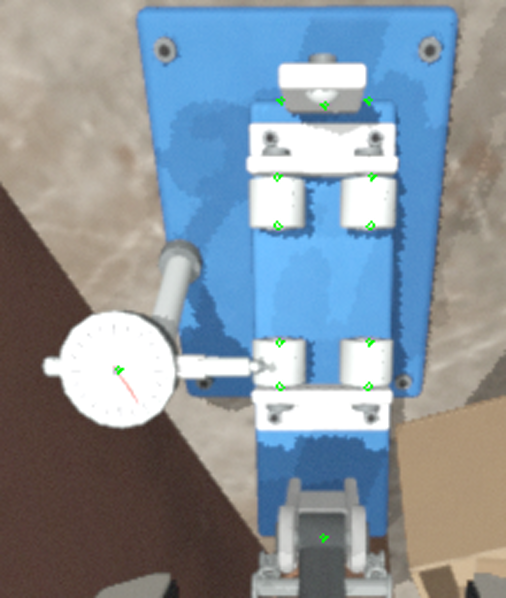

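```bash
cat >> h.py <<'E'
def place(g,x,y,z):
    R=toolR(g,18);B=bedR(g[2])
    return b2w(g,[x+.004,y,z])[0]+R[:,2]*.014,R
E
python3 - <<'E'
from h import *
g=np.load('g.npy')
plan([place(g,.005,0,.10),place(g,.005,0,.06),place(g,.005,0,.0)])
E
```

```text
t 13.275 p [0.4388 0.0947 0.2614] q [ 0.08 -0.13  1.68  0.02  1.76 -1.43] op 0.0217 F [-0.5  0.2 -2.6]
[ [0.0462, -0.7742, -0.1469] , [-0.0186, -0.0753, -0.0556] ] dist mm 474 deg 34.4
[ [0.0748, -0.7869, -0.2058] , [-0.0186, -0.0753, -0.0556] ] dist mm 490 deg 34.4
[ [0.1177, -0.806, -0.2941] , [-0.0186, -0.0753, -0.0556] ] dist mm 520 deg 34.4
```

Call:
jog_arm(commands=[[[0,-0.06,0],[0,0,0],1],[[0,-0.15,0],[-0.0062,-0.0251,-0.0185],1],[[0,-0.25,0],[-0.0124,-0.0502,-0.0371],1],[[0,-0.35,0],[-0.0186,-0.0753,-0.0556],1],[[0,-0.45,0],[-0.0186,-0.0753,-0.0556],1],[[0.01,-0.55,0],[-0.0186,-0.0753,-0.0556],1],[[0.02,-0.65,0],[-0.0186,-0.0753,-0.0556],1],[[0.035,-0.73,-0.05],[-0.0186,-0.0753,-0.0556],1],[[0.0462,-0.7742,-0.1],[-0.0186,-0.0753,-0.0556],1],[[0.0462,-0.7742,-0.147],[-0.0186,-0.0753,-0.0556],1]])

```text
t: 14.52
tool_pos: [0.4646, -0.3702, 0.1677]
orientation: [0.595, 2.775, -0.089]
force: [0.1, 1.2, -2.5]
opening: 0.0221
```

Call:
jog_arm(commands=[[[0,0,0],[0,0,0],1],[[0,0,0],[0,0,0],1]])

```text
t: 14.78
tool_pos: [0.4638, -0.3693, 0.1663]
orientation: [0.596, 2.778, -0.087]
force: [0.4, -0.1, -2.8]
opening: 0.0225
```

```bash
python3 - <<'E'
from h import *
import pickle
g=np.load('g.npy')
c=cam('wrist');pickle.dump(c,open('w11.pkl','wb'));im=c['pixels'][:,:,::-1].copy()
for v in [[.03,-.076,.012],[-.0625,0,0],[-.0625,.015,.010],[-.0625,-.015,.010],[-.04,.018,-.016],[-.04,-.018,-.016]]:
    q=proj(c,b2w(g,v))[0];cv2.circle(im,tuple(int(x*8) for x in q),16,(0,255,0),1,shift=3)
cv2.imwrite('pics/w11.png',im)
c=cam('side');im=c['pixels'][:,:,::-1];cv2.imwrite('pics/s11.png',cv2.resize(im[110:290,300:500],(660,594)))
plan([place(g,.005,0,.10),place(g,.005,0,.03),place(g,.005,0,.0)])
E
```

```text
t 14.875 p [ 0.465  -0.3703  0.1689] q [-0.84 -0.15  1.89  0.14  1.12 -2.03] op 0.0224 F [ 0.2  0.2 -2.8]
[ [0.0026, 0.0008, 0.0071] , [-0.0006, -0.0005, 0.0003] ] dist mm 5 deg 0.3
[ [0.0526, -0.0215, -0.0959] , [-0.0006, -0.0005, 0.0003] ] dist mm 67 deg 0.3
[ [0.074, -0.0311, -0.14] , [-0.0006, -0.0005, 0.0003] ] dist mm 97 deg 0.3
```

View pics/w11.png

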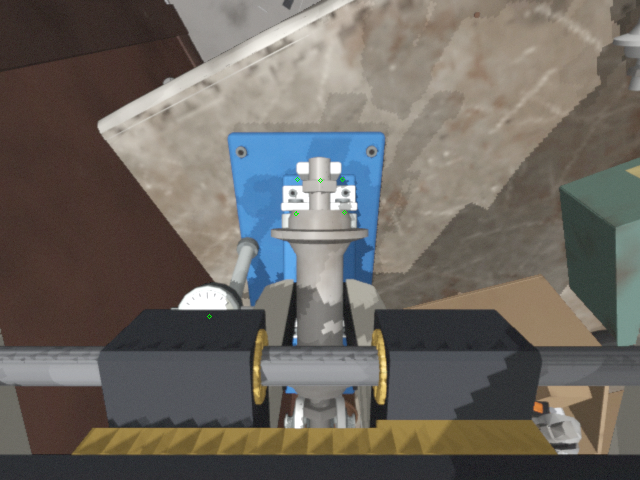

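View pics/s11.png

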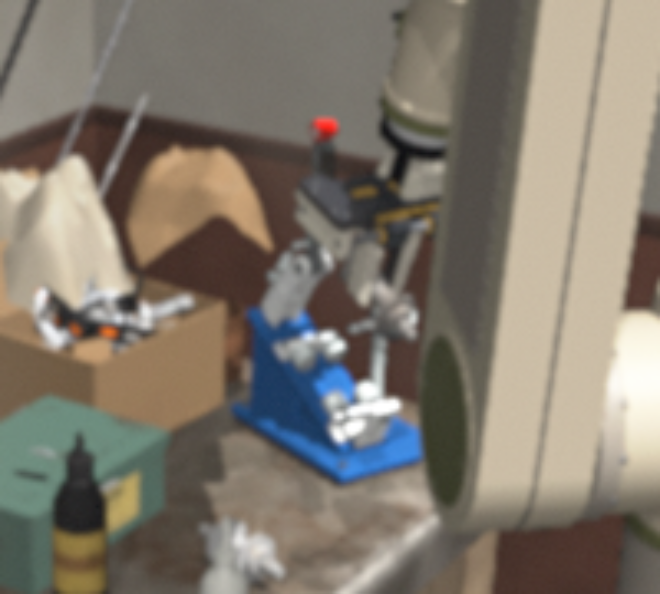

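Call:
jog_arm(commands=[[[0.015,-0.006,-0.02],[0,0,0],1],[[0.03,-0.0115,-0.05],[0,0,0],1],[[0.045,-0.018,-0.08],[0,0,0],1],[[0.0526,-0.0215,-0.0959],[0,0,0],1],[[0.0597,-0.0247,-0.1106],[0,0,0],1],[[0.0597,-0.0247,-0.1106],[0,0,0],1],[[0.0597,-0.0247,-0.1106],[0,0,0],1]])

```text
t: 15.75
tool_pos: [0.501, -0.3854, 0.1032]
orientation: [0.594, 2.774, -0.091]
force: [-0.9, 0.2, -3.4]
opening: 0.0221
```

```bash
python3 - <<'E'
from h import *
import pickle
g=np.load('g.npy')
c=cam('wrist');pickle.dump(c,open('w12.pkl','wb'));im=c['pixels'][:,:,::-1].copy()
for v in [[-.0575,0,.02],[-.0625,.015,.010],[-.0625,-.015,.010],[-.04,.018,-.016],[-.04,-.018,-.016]]:
    q=proj(c,b2w(g,v))[0];cv2.circle(im,tuple(int(x*8) for x in q),16,(0,255,0),1,shift=3)
cv2.imwrite('pics/w12.png',cv2.resize(im[90:390,200:440],None,fx=2,fy=2,interpolation=cv2.INTER_CUBIC))
c=cam('side');im=c['pixels'][:,:,::-1];cv2.imwrite('pics/s12.png',cv2.resize(im[150:270,350:480],(650,600)))
plan([place(g,.005,0,.02),place(g,.005,0,.01),place(g,.005,0,.005),place(g,.005,0,.0),place(g,.005,0,-.002)])
E
```

```text
t 15.85 p [ 0.5011 -0.3855  0.1035] q [-0.81  0.02  1.85  0.14  0.98 -2.02] op 0.0223 F [ 0.7  0.1 -2.9]
[ [-0.0004, 0.0006, -0.0015] , [-0.0004, -0.0004, 0.0003] ] dist mm 1 deg 0.2
[ [0.0068, -0.0025, -0.0162] , [-0.0004, -0.0004, 0.0003] ] dist mm 11 deg 0.2
[ [0.0104, -0.0041, -0.0236] , [-0.0004, -0.0004, 0.0003] ] dist mm 16 deg 0.2
[ [0.0139, -0.0057, -0.031] , [-0.0004, -0.0004, 0.0003] ] dist mm 21 deg 0.2
[ [0.0154, -0.0064, -0.0339] , [-0.0004, -0.0004, 0.0003] ] dist mm 23 deg 0.2
```

View pics/w12.png

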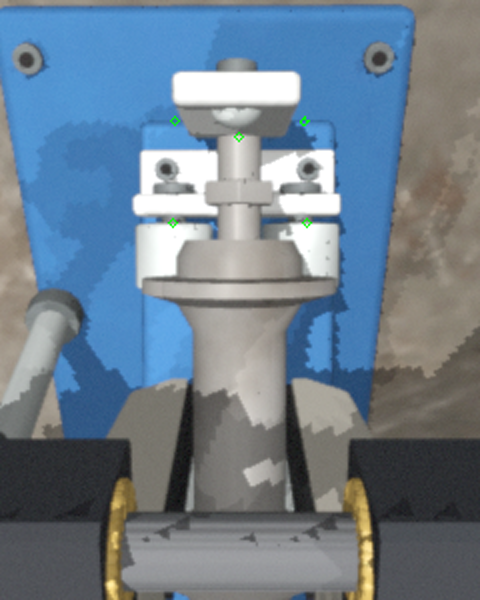

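View pics/s12.png

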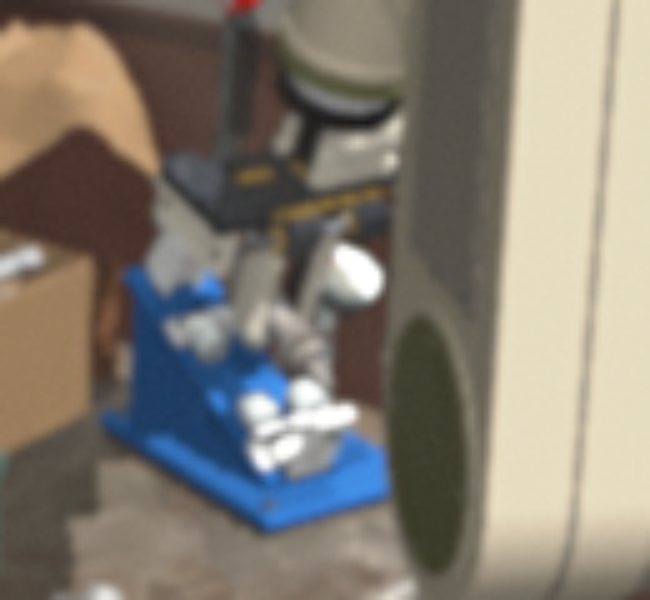

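Call:
jog_arm(commands=[[[0.0035,-0.001,-0.009],[0,0,0],1],[[0.0068,-0.0025,-0.0162],[0,0,0],1],[[0.0085,-0.0033,-0.02],[0,0,0],1],[[0.0104,-0.0041,-0.0236],[0,0,0],1],[[0.0118,-0.0048,-0.0266],[0,0,0],1],[[0.0132,-0.0054,-0.0295],[0,0,0],1],[[0.0132,-0.0054,-0.0295],[0,0,0],1],[[0.0132,-0.0054,-0.0295],[0,0,0],1]])

```text
t: 16.85
tool_pos: [0.509, -0.3887, 0.0858]
orientation: [0.594, 2.773, -0.091]
force: [-0.5, 0.6, -2.6]
opening: 0.022
```

```bash
python3 - <<'E'
from h import *
import pickle
g=np.load('g.npy')
c=cam('wrist');im=c['pixels'][:,:,::-1].copy()
for v in [[-.0575,0,.0],[-.0625,.015,.010],[-.0625,-.015,.010]]:
    q=proj(c,b2w(g,v))[0];cv2.circle(im,tuple(int(x*8) for x in q),16,(0,255,0),1,shift=3)
cv2.imwrite('pics/w13.png',cv2.resize(im[90:390,200:440],None,fx=2,fy=2,interpolation=cv2.INTER_CUBIC))
plan([place(g,.005,0,.0),place(g,.005,0,-.001),place(g,.005,0,-.002),place(g,.005,0,-.003)])
print(bedR(g[2]).T@robot.read_state()['force'])
E
```

```text
t 16.9 p [ 0.509  -0.3888  0.0859] q [-0.8   0.07  1.84  0.14  0.95 -2.01] op 0.022 F [ 0.4  0.3 -3.2]
[ [0.0007, -0.0003, -0.0016] , [-0.0004, -0.0004, 0.0003] ] dist mm 1 deg 0.2
[ [0.0014, -0.0006, -0.0031] , [-0.0004, -0.0004, 0.0003] ] dist mm 2 deg 0.2
[ [0.0021, -0.0009, -0.0046] , [-0.0004, -0.0004, 0.0003] ] dist mm 3 deg 0.2
[ [0.0028, -0.0013, -0.006] , [-0.0004, -0.0004, 0.0003] ] dist mm 4 deg 0.2
[-1.35232385  0.46189512 -2.94201924]
```

View pics/w13.png

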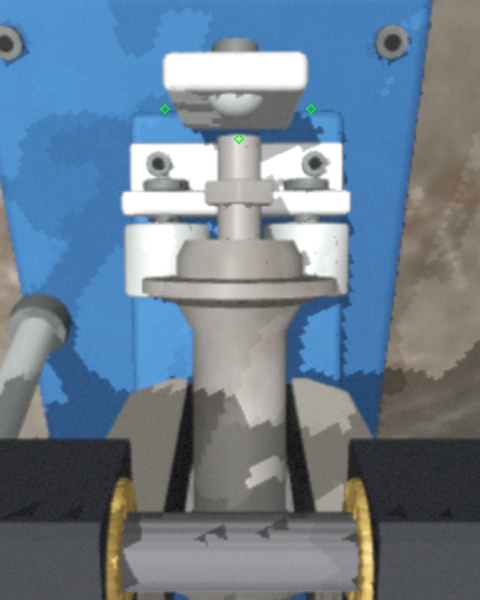

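Call:
jog_arm(commands=[[[0.0007,-0.0003,-0.0016],[0,0,0],1],[[0.0007,-0.0003,-0.0016],[0,0,0],1],[[0.0014,-0.0006,-0.0031],[0,0,0],1],[[0.0014,-0.0006,-0.0031],[0,0,0],1]])

```text
t: 17.4
tool_pos: [0.5096, -0.3896, 0.0849]
orientation: [0.594, 2.773, -0.092]
force: [-7.8, 1.8, 6.6]
opening: 0.0221
```

```bash
python3 - <<'E'
from h import *
g=np.load('g.npy')
plan([place(g,.005,0,-.001),place(g,.005,0,-.002),place(g,.005,0,-.003)])
print(bedR(g[2]).T@robot.read_state()['force'])
E
```

```text
t 17.4 p [ 0.5096 -0.3896  0.0849] q [-0.8   0.07  1.84  0.14  0.95 -2.01] op 0.0221 F [-7.8  1.8  6.6]
[ [0.0004, 0.0009, -0.0015] , [-0.0003, -0.0004, 0.0004] ] dist mm 1 deg 0.2
[ [0.0011, 0.0005, -0.003] , [-0.0003, -0.0004, 0.0004] ] dist mm 2 deg 0.2
[ [0.0018, 0.0002, -0.0045] , [-0.0003, -0.0004, 0.0004] ] dist mm 3 deg 0.2
[-3.84339382 -1.55388078  9.47031055]
```

Call:
jog_arm(commands=[[[0,0,0.0006],[0,0,0],0.3],[[0,0,0.0006],[0,0,0],0.1],[[0,0,0.0006],[0,0,0],0],[[0,0,0.0006],[0,0,0],0],[[0,0,0.0006],[0,0,0],0],[[0,0,0.0006],[0,0,0],0],[[0,0,0.0006],[0,0,0],0]])

```text
t: 18.27
tool_pos: [0.5096, -0.3896, 0.0852]
orientation: [0.594, 2.773, -0.092]
force: [0.1, 0.7, 0.6]
opening: 0.0463
```

```bash
python3 - <<'E'
from h import *
g=np.load('g.npy')
c=cam('wrist');im=c['pixels'][:,:,::-1].copy()
for v in [[-.0625,0,.0],[-.03,0,.0215],[-.03,.0215,0],[-.03,-.0215,0]]:
    q=proj(c,b2w(g,v))[0];cv2.circle(im,tuple(int(x*8) for x in q),16,(0,255,0),1,shift=3)
cv2.imwrite('pics/w14.png',cv2.resize(im[90:390,200:440],None,fx=2,fy=2,interpolation=cv2.INTER_CUBIC))
plan([place(g,.005,0,.08)])
E
```

```text
t 18.325 p [ 0.5096 -0.3896  0.0852] q [-0.8   0.07  1.84  0.14  0.95 -2.01] op 0.0466 F [-0.3  0.7  0.6]
[ [-0.0574, 0.0266, 0.1172] , [-0.0003, -0.0004, 0.0004] ] dist mm 80 deg 0.2
```

View pics/w14.png

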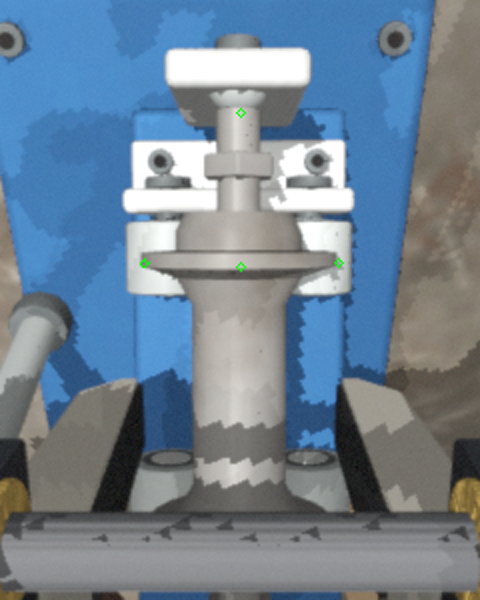

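Call:
jog_arm(commands=[[[-0.008,0.0036,0.016],[0,0,0],0],[[-0.02,0.009,0.04],[0,0,0],0],[[-0.04,0.018,0.08],[0,0,0],0],[[-0.0574,0.0266,0.1172],[0,0,0],0],[[-0.09,0.045,0.18],[0,0,0],0],[[-0.09,0.045,0.24],[0,0,0],0],[[-0.09,0.045,0.24],[0,0,0],0],[[-0.09,0.045,0.24],[0,0,0],0]])

```text
t: 19.32
tool_pos: [0.4553, -0.3625, 0.2291]
orientation: [0.594, 2.773, -0.092]
force: [-0.9, -0.1, 0.5]
opening: 0.0465
```

```bash
python3 - <<'E'
from h import *
g=np.load('g.npy')
c=cam('wrist');im=c['pixels'][:,:,::-1].copy()
for v in [[-.0625,0,0],[.0625,0,0],[-.03,.0215,0],[-.03,-.0215,0],[.03,-.0215,0],[.03,.0215,0],knobb(2.1)]:
    q=proj(c,b2w(g,v))[0];cv2.circle(im,tuple(int(x*8) for x in q),16,(0,255,0),1,shift=3)
cv2.imwrite('pics/w15.png',im)
c=cam('side');im=c['pixels'][:,:,::-1];cv2.imwrite('pics/s15.png',cv2.resize(im[130:270,350:480],(557,600)))
plan([])
k=b2w(g,knobb(2.1))[0];print('knob',k)
E
```

```text
t 19.425 p [ 0.455  -0.362   0.2276] q [-0.84 -0.22  1.84  0.13  1.24 -2.02] op 0.0468 F [ 0.4  0.2 -0.9]
knob [ 0.5424225  -0.40365374  0.30540976]
```

View pics/w15.png

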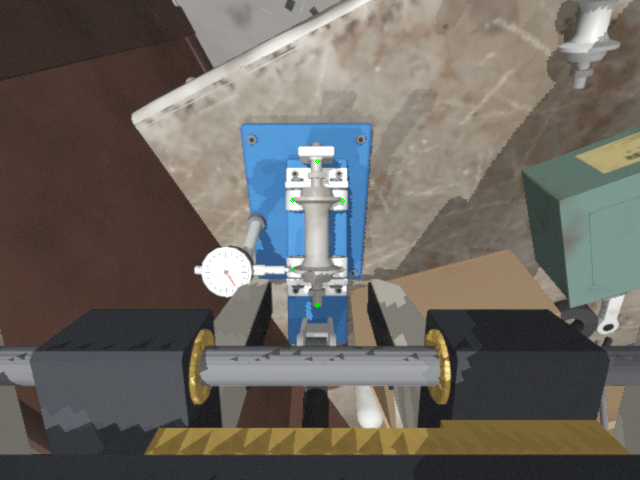

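View pics/s15.png

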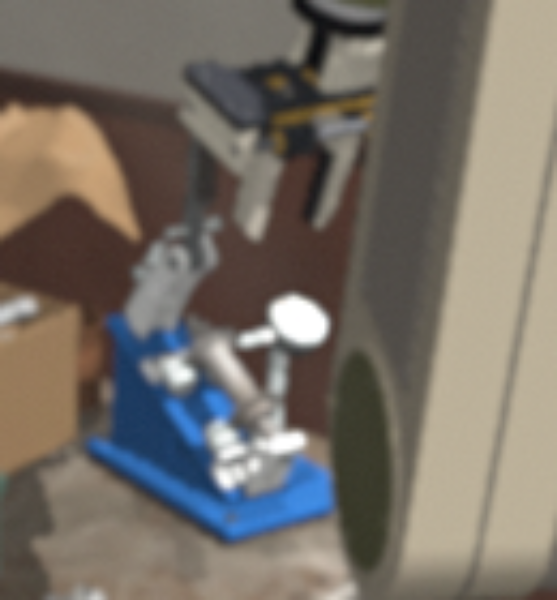

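```bash
python3 - <<'E'
from h import *
g=np.load('g.npy');R=toolR(g,45)
k=b2w(g,knobb(2.1))[0]
plan([(k-R[:,2]*.06,R),(k+R[:,2]*.013,R)])
E
```

```text
t 19.425 p [ 0.455  -0.362   0.2276] q [-0.84 -0.22  1.84  0.13  1.24 -2.02] op 0.0468 F [ 0.4  0.2 -0.9]
[ [0.0811, -0.0406, 0.2004] , [-0.0312, -0.0692, 0.0003] ] dist mm 132 deg 27.3
[ [0.1597, -0.0757, 0.1143] , [-0.0312, -0.0692, 0.0003] ] dist mm 126 deg 27.3
```

Call:
jog_arm(commands=[[[0,0,0.06],[-0.0104,-0.0231,0],-0.3],[[0.02,-0.01,0.12],[-0.0208,-0.0461,0],-0.3],[[0.05,-0.025,0.17],[-0.0312,-0.0692,0],-0.3],[[0.0811,-0.0406,0.2004],[-0.0312,-0.0692,0.0003],-0.3],[[0.0811,-0.0406,0.2004],[-0.0312,-0.0692,0.0003],-0.3],[[0.0811,-0.0406,0.2004],[-0.0312,-0.0692,0.0003],-0.3],[[0.0811,-0.0406,0.2004],[-0.0312,-0.0692,0.0003],-0.3]])

```text
t: 20.3
tool_pos: [0.5034, -0.386, 0.3464]
orientation: [0.493, 2.315, -0.202]
force: [-0.2, 0.3, 0.1]
opening: 0.0604
```

```bash
python3 - <<'E'
from h import *
g=np.load('g.npy');R=toolR(g,45)
k=b2w(g,knobb(2.1))[0]
c=cam('wrist');im=c['pixels'][:,:,::-1].copy()
for v in [knobb(2.1),[.086,0,.04]]:
    q=proj(c,b2w(g,v))[0];cv2.circle(im,tuple(int(x*8) for x in q),16,(0,255,0),1,shift=3)
cv2.imwrite('pics/w16.png',im)
c=cam('side');im=c['pixels'][:,:,::-1];cv2.imwrite('pics/s16.png',cv2.resize(im[90:270,330:500],(566,600)))
plan([(k+R[:,2]*.013,R)])
E
```

```text
t 20.4 p [ 0.5035 -0.3861  0.347 ] q [-0.95 -0.51  2.02  0.45  0.97 -2.23] op 0.0604 F [0.2 0.4 0.3]
[ [0.0789, -0.0354, -0.0846] , [-0.0001, -0.0001, -0.0] ] dist mm 73 deg 0.1
```

View pics/w16.png

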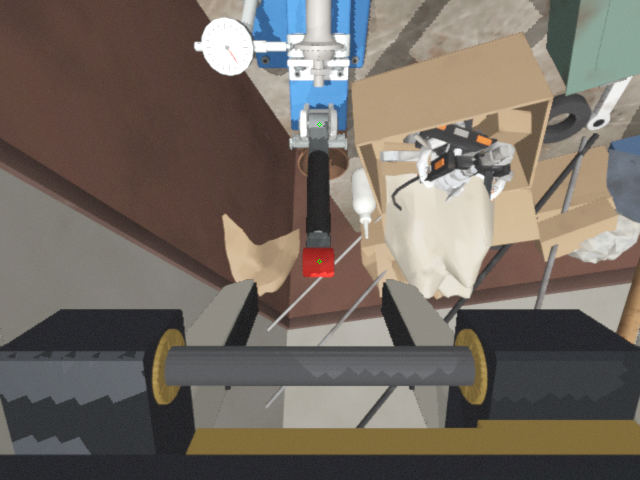

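View pics/s16.png

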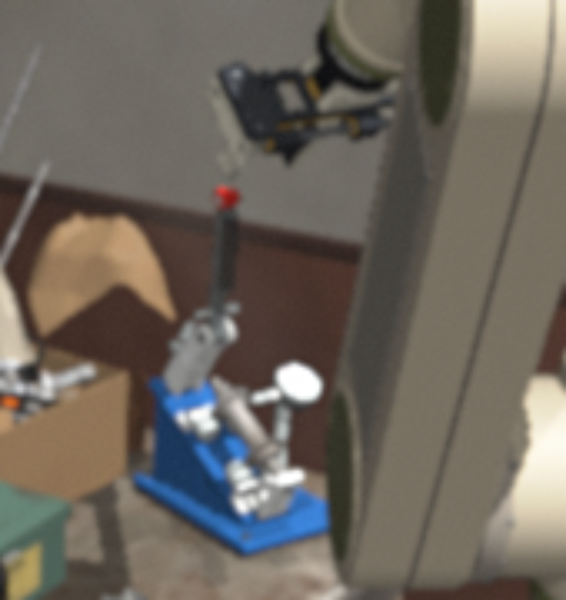

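Call:
jog_arm(commands=[[[0.02,-0.009,-0.021],[0,0,0],-0.3],[[0.05,-0.022,-0.053],[0,0,0],-0.3],[[0.0789,-0.0354,-0.0846],[0,0,0],-0.3],[[0.0789,-0.0354,-0.0846],[0,0,0],-0.3],[[0.0789,-0.0354,-0.0846],[0,0,0],1],[[0.0789,-0.0354,-0.0846],[0,0,0],1],[[0.0789,-0.0354,-0.0846],[0,0,0],1],[[0.0789,-0.0354,-0.0846],[0,0,0],1],[[0.0789,-0.0354,-0.0846],[0,0,0],1],[[0.0789,-0.0354,-0.0846],[0,0,0],1]], newtons=20)

```text
t: 21.65
tool_pos: [0.5506, -0.4079, 0.2967]
orientation: [0.493, 2.314, -0.205]
force: [-4.5, -1.5, 1.5]
opening: 0.0199
```

```bash
python3 - <<'E'
from h import *
g=np.load('g.npy')
c=cam('wrist');save(c,'w17.png')
L=[]
for t in [2.1,2.0,1.9,1.8,1.7,1.6,1.5,1.4,1.3,1.2,1.1,1.0]:
    R=toolR(g,45-17*(2.1-t)/1.1);L.append((b2w(g,knobb(t))[0]+R[:,2]*.013,R))
plan(L)
E
```

```text
t 21.7 p [ 0.5506 -0.4079  0.2967] q [-0.89 -0.34  1.98  0.45  0.82 -2.24] op 0.02 F [-4.9 -1.9  2. ]
[ [0.0003, 0.0008, -0.0009] , [0.0, -0.0001, 0.0001] ] dist mm 1 deg 0.0
[ [-0.0207, 0.0102, -0.0038] , [0.0018, 0.0039, 0.0001] ] dist mm 14 deg 1.5
[ [-0.0413, 0.0194, -0.0091] , [0.0035, 0.0078, 0.0001] ] dist mm 28 deg 3.1
[ [-0.0613, 0.0283, -0.0165] , [0.0053, 0.0117, 0.0001] ] dist mm 42 deg 4.6
[ [-0.0807, 0.037, -0.026] , [0.007, 0.0156, 0.0001] ] dist mm 55 deg 6.2
[ [-0.0991, 0.0452, -0.0375] , [0.0088, 0.0195, 0.0001] ] dist mm 69 deg 7.7
[ [-0.1165, 0.0529, -0.0509] , [0.0105, 0.0235, 0.0001] ] dist mm 83 deg 9.3
[ [-0.1325, 0.0601, -0.0661] , [0.0123, 0.0274, 0.0001] ] dist mm 96 deg 10.8
[ [-0.1472, 0.0666, -0.0829] , [0.014, 0.0313, 0.0] ] dist mm 109 deg 12.3
[ [-0.1603, 0.0725, -0.1011] , [0.0158, 0.0352, 0.0] ] dist mm 122 deg 13.9
[ [-0.1716, 0.0775, -0.1207] , [0.0175, 0.0391, 0.0] ] dist mm 134 deg 15.4
[ [-0.1812, 0.0818, -0.1413] , [0.0193, 0.0431, 0.0] ] dist mm 146 deg 17.0
```

View pics/w17.png

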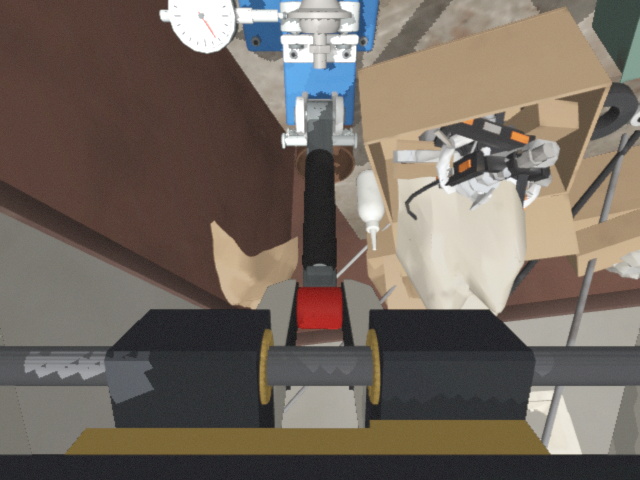

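Call:
jog_arm(commands=[[[-0.0207,0.0102,-0.0038],[0.0018,0.0039,0],1],[[-0.0413,0.0194,-0.0091],[0.0035,0.0078,0],1],[[-0.0613,0.0283,-0.0165],[0.0053,0.0117,0],1],[[-0.0807,0.037,-0.026],[0.007,0.0156,0],1],[[-0.0991,0.0452,-0.0375],[0.0088,0.0195,0],1],[[-0.1165,0.0529,-0.0509],[0.0105,0.0235,0],1],[[-0.1325,0.0601,-0.0661],[0.0123,0.0274,0],1],[[-0.1472,0.0666,-0.0829],[0.014,0.0313,0],1],[[-0.1603,0.0725,-0.1011],[0.0158,0.0352,0],1],[[-0.1716,0.0775,-0.1207],[0.0175,0.0391,0],1]])

```text
t: 22.95
tool_pos: [0.4469, -0.3617, 0.2248]
orientation: [0.549, 2.577, -0.147]
force: [-6.5, -2.3, 4.1]
opening: 0.02
```

```bash
python3 - <<'E'
from h import *
g=np.load('g.npy')
c=cam('wrist');save(c,'w18.png')
L=[]
for t in [1.1,1.0,.9,.8]:
    R=toolR(g,45-17*(2.1-t)/1.1);L.append((b2w(g,knobb(t))[0]+R[:,2]*.013,R))
plan(L)
E
```

```text
t 23.0 p [ 0.4458 -0.3611  0.2227] q [-0.93 -0.43  2.07  0.28  1.06 -2.16] op 0.0198 F [-11.8  -2.5   4.3]
[ [0.003, -0.0004, 0.0027] , [-0.0002, -0.0007, 0.0001] ] dist mm 2 deg 0.3
[ [-0.0066, 0.0039, -0.0179] , [0.0016, 0.0032, 0.0001] ] dist mm 12 deg 1.3
[ [-0.0143, 0.0073, -0.0394] , [0.0033, 0.0071, 0.0001] ] dist mm 26 deg 2.8
[ [-0.02, 0.0098, -0.0616] , [0.0051, 0.011, 0.0001] ] dist mm 39 deg 4.4
```

View pics/w18.png

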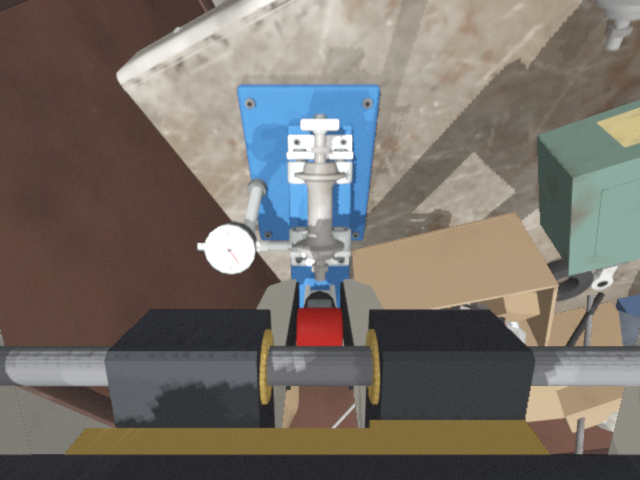

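Call:
jog_arm(commands=[[[-0.0066,0.0039,-0.0179],[0.0016,0.0032,0],1],[[-0.0143,0.0073,-0.0394],[0.0033,0.0071,0],1],[[-0.0143,0.0073,-0.0394],[0.0033,0.0071,0],-0.3],[[-0.0143,0.0073,-0.0394],[0.0033,0.0071,0],-0.3],[[-0.0143,0.0073,-0.0394],[0.0033,0.0071,0],-0.3],[[-0.0143,0.0073,-0.0394],[0.0033,0.0071,0],-0.3],[[-0.0143,0.0073,-0.0394],[0.0033,0.0071,0],-0.3],[[-0.0143,0.0073,-0.0394],[0.0033,0.0071,0],-0.3],[[-0.0143,0.0073,-0.0394],[0.0033,0.0071,0],-0.3],[[-0.0143,0.0073,-0.0394],[0.0033,0.0071,0],-0.3]])

```text
t: 24.25
tool_pos: [0.4373, -0.3568, 0.1991]
orientation: [0.56, 2.628, -0.132]
force: [0.4, 0.4, -0.3]
opening: 0.0604
```

Call:
jog_arm(commands=[[[-0.03,0.01,0.06],[0,0,0],-0.3],[[-0.05,0.03,0.14],[0,0,0],-0.3],[[-0.05,0.03,0.14],[0,0,0],-0.3],[[-0.05,0.03,0.14],[0,0,0],-0.3]])

```text
t: 24.75
tool_pos: [0.4072, -0.3388, 0.2829]
orientation: [0.56, 2.628, -0.132]
force: [0.6, 0.4, -0.9]
opening: 0.0604
```

```bash
python3 - <<'E'
from h import *
g=np.load('g.npy')
c=cam('wrist');im=c['pixels'][:,:,::-1].copy()
for v in [knobb(.105),[.086,0,.04],[-.0625,0,0],[-.03,.0215,0],[-.03,-.0215,0],[.03,-.0215,0],[.03,.0215,0]]:
    q=proj(c,b2w(g,v))[0];cv2.circle(im,tuple(int(x*8) for x in q),16,(0,255,0),1,shift=3)
cv2.imwrite('pics/w19.png',im)
c=cam('side');im=c['pixels'][:,:,::-1].copy()
for v in [knobb(.105)]:
    q=proj(c,b2w(g,v))[0];cv2.circle(im,tuple(int(x*8) for x in q),16,(0,255,0),1,shift=3)
cv2.imwrite('pics/s19.png',cv2.resize(im[150:270,350:480],(650,600)))
plan([])
E
```

```text
t 24.85 p [ 0.4069 -0.3383  0.2812] q [-0.96 -0.54  2.03  0.24  1.26 -2.13] op 0.0607 F [ 0.4  0.3 -0.9]
```

View pics/w19.png

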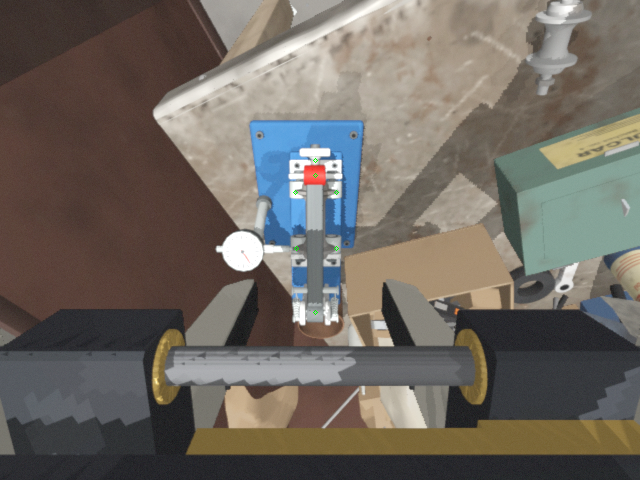

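View pics/s19.png

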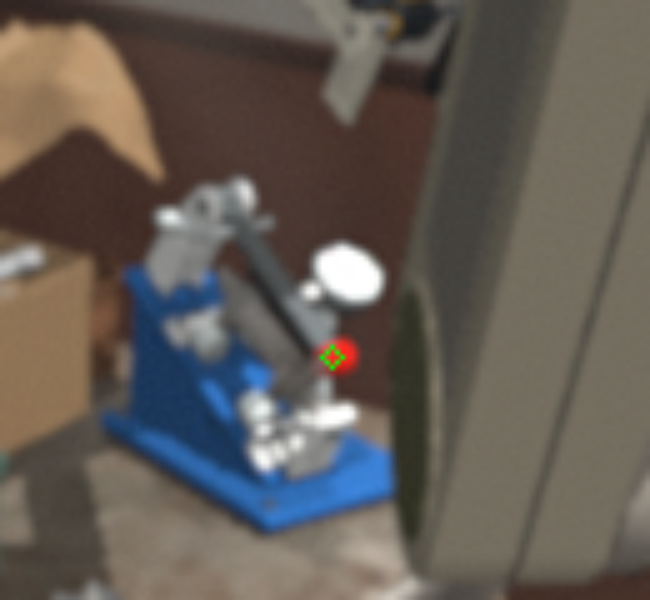

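```bash
python3 - <<'E'
from h import *
c=cam('scene');save(c,'sc20.png')
print(robot.close_job())
E
```

```text
the job is handed in; nothing more can be done
None
```

View pics/sc20.png

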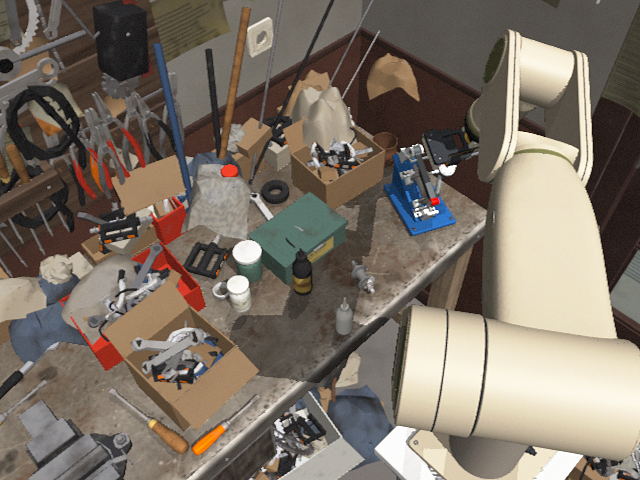

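The rear hub is on the gauge with the hold-down arm sprung down onto it, and the job was handed in at about 25 s of the 61 s; no verdict was reported.

I pinched the arm's knob, carried it over the snap point and let go; it sprang back to its open stop. I then laid the hub on the four rollers and let go. The highest force I read while setting it down was about 10 N, and it slid down against the stop by itself. Last, I pinched the knob again, brought it back over the snap point, released it and backed the gripper clear.

- **Hub seat:** with the arm still open, the wrist picture showed the axle end at the stop and both flanges where a seated hub's should be, to within about 1 mm.
- **Arm angle:** in the last wrist picture the knob sits where it should at 0.105 rad. In the side picture it shows about 1–2 pixels off, the same offset that camera showed at the start.
- **Other things on the bench:** by eye, the last scene picture shows the front hub, bottles, jars, bearing cup and screwdriver where they were; I did not measure them.
- **Robot:** the last wrist force was near zero, with the gripper clear of everything.

No check failed.

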